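Nudge a fixture plate onto its locating pins and latch it

ROBOT

A 6-joint arm with a two-finger parallel gripper is mounted at the origin on a cart in front of the work surface, level with it; the furniture and walls round the work are solid. World frame = base frame: x ahead of the robot, y to its left, z up, the work surface at z = 0. Lengths are in mm, angles in rad, forces in N, time in s.
With the tool pointing down it reaches from about 350 to 975 mm from the base axis. Payload 7.1 kg.
Tool frame: the origin (TCP) lies on the mounting face of the last link; the fingertips stand 182 mm ahead of it and the grasp point (between the pads) lies 163 mm ahead of it (ctrl.finger_overhang is the distance from the TCP to the fingertips, in mm); z points along the fingers, y is the direction in which the jaws open and shut (so a half turn about z gives the same grasp; the last joint's range is limited). The gripper opens to 88 mm and grips with 3 to 60 N. Pads are 20 mm wide; open, the fingers measure 115 mm over their backs; the gripper's body (75 mm by 178 mm) begins 61 mm behind the grasp point.
Start: joints at [-1.198, 0.423, 1.63, -0, 1.089, -0.019], TCP at [238.674, -577.617, 404.675] pointing down, gripper open.
Joint ranges: [-3, 3], [-0.9, 2.11], [0.09, 2.58], [-1.31, 4.45], [0.11, 2.69], [-2.54, 2.54]. Speed limits (rad/s): [2.39, 2.39, 3.01, 3.14, 3.14, 3.14].

INTERFACE

Orientations are given as a rotation vector (axis times angle).
In Python, from workcell import ctrl, viewer, recognise gives the robot as it stands.
- The arm moves only by the shell command python3 -m handwheel 'ROWS'. ROWS is JSON, a list of rows, each an object of numbers: "gripper": the closure, from 0 (fully open) to 1 (shut); "tx", "ty", "tz": the shift along the tool's x, y, z in m; "rx", "ry", "rz": the turn, a rotation vector about the tool's x, y, z in degrees. In form: [{"gripper": .., "tx": .., "ty": .., "tz": .., "rx": .., "ry": .., "rz": ..}, ...]. A call has 1 to 8 rows; each row shifts and turns the commanded pose from where the row before left it, along the tool's axes as they then stand; what a row does not reach is not made up. A row lasts 1/8 s, in which the tool goes at most 62.5 mm and 10.7 degrees, less where a joint would pass 70% of its speed; a pose out of reach is approached as far as the arm can. A call with a gripper value outside its range is refused whole. The fingers move at their own pace and stop on an object; the grip force is fixed at half the most. Time passes only in rows, so rows that do not move let the fingers close. It gives the time, the measured TCP pose, the force and the opening at its end, in the units of the state.
- ctrl.get_obs(): the state, without advancing time (a new reading comes with each control period).
- viewer.get_image(name): name is "scene" or "top" or "wrist"; returns a dict with "image" (480x640x3 uint8, red, green, blue), "range_z" (480x640 float32, mm along the optical axis (not along the pixel's ray), 0 where there is no reading), "vfov" (degrees; the focal length in pixels is half the picture's height over the tangent of half this angle, whatever the lens; pixels are square), "cx", "cy" (the principal point, pixels), "extrinsics" (4x4, takes a point from world to camera coordinates); the wrist camera has in their place "T_tool_cam" (4x4, takes a point from camera to tool coordinates, whose origin is the TCP and whose axes are the flange's). Camera axes: x right, y up, looking along -z (the intrinsics and any distortion apply to the point x, -y, -z); pixel columns grow to the right and rows downward; lengths in mm; the calibration is good to about 2 mm. A picture is of the moment at which its call begins: read the wrist's pose just before it.
- ctrl.close_job(): hands the job in, once; it reports no verdict.
Trained networks look in a picture, given as the dict that the camera call returned (one of the last four; its "shot" number tells which), for a name from the list of things; names that differ only in an ending like _2 or _b are one class to them, and where a whole thing is asked for, a point or a joint stands for the part that bears it (a point fixed in the world has none). Each returns a list of dicts, best first, with "p" (0 to 1); they miss things now and then, are a little off and sometimes report something else, mostly with a low value. They report only what shows in the picture. A call takes as long as a camera call. They do not tell look-alikes from the thing itself.
- recognise(picture, name): "xy" ([column, row] as shares, 0 to 1, of the picture: columns of its width, rows of its height, amid what is visible of it).
The state is a dict: "t": time; "qpos": joint angles; "qvel": joint speeds; "joint_torque": joint torques, N m; "ee_pos": TCP position; "orientation": TCP orientation; "ft_force": force on the tool from outside, world axes, zero at the start; "moment": the same for the moment, N m; "width": finger opening in mm.
Only numpy, scipy, OpenCV 4.12 (cv2) and the standard library are available. Lean on these libraries where they do the work, as an engineer would, in place of code of your own. Each camera call takes 0.05 s, during which the arm holds its last target.

TASK

With your fingertips, nudge the aluminium fixture plate sideways off the loading step of its dark steel base until its two holes drop over the two locating pins and it lies flat, without lifting it. Then push the swing latch by its post all the way round over the plate, and let go; leave the other things on the worktop where they are.

Things in the scene. Friction and masses are not known exactly. Their poses are not given: they have to be found in the camera images.
- base: Fixed dark steel base on the worktop, axes within 0.3 rad of the world's; origin on its underside at worktop height. It spans x -80..80, y -75..160 mm. Its floor (y -75..51 mm) is 12 mm above the worktop and carries two pins and the latch; from y = 51 to 160 mm a loading step rises to 20 mm above the worktop.
- pin_near (a point): Centre of the nose of the locating pin nearer the robot, at (-45, 14, 19.5) mm in the base frame. Both pins: 10 mm diameter, 7.5 mm high above the floor, tapered noses, 0.5 mm lower than the loading step.
- pin_far (a point): Centre of the nose of the other pin, at (45, 14, 19.5) mm in the base frame.
- plate: Loose aluminium plate, 130 mm (its x) by 96 mm (its y) by 14 mm, about 0.4 kg; origin at the centre of its underside. It starts flat on the loading step, its -y edge overhanging the floor, axes within 0.15 rad of the base's, 78 to 94 mm off in base y and up to 15 mm in x. Seated, its frame is the base's, 12 mm higher; top 26 mm above the worktop, 6 mm above the step.
- hole_near (a point): Centre of the plate's round through hole (14 mm, 2 mm play round the pin) at its underside, (-45, 14, 0) mm in the plate frame. Slid to the base's -y, the plate rides over the pin noses and drops 8 mm once its trailing edge is off the step (3 mm gap when seated) and the holes meet the pins. It takes a few N to slide.
- hole_far (a point): Centre of the plate's rectangular slot (20 mm in x, 14 mm in y, through) at its underside, (45, 14, 0) mm in the plate frame.
- latch (a joint): Angle of the swing latch, rad: about 0..0.25 at the start (arm along the base's -x, clear of the plate), 1.57 at its stop (arm along the base's +y, over the plate). Seen from above it turns clockwise as the value grows. It stays where it is left; about 1 N at the post turns it.
- latch_pivot (a point): Pivot of the latch, at (22, -58, 28) mm in the base frame, on a boss 18 mm in diameter. The flat arm is 14 mm wide, 6 mm thick, reaches 50 mm from the pivot, its underside 28 mm above the worktop (2 mm above the seated plate; an unseated plate blocks it).
- latch_post (a point): Centre of the top of the upright round post on the latch arm, 10 mm in diameter, standing 24 mm above the arm (from 34 to 58 mm above the worktop), 40 mm from the pivot.
- lid: Bystander: white jar lid, 50 mm across, 12 mm high, lying to the right of the base; origin under its centre.
- sample_bottle: Bystander: small bottle with an orange-pink content, 36 mm across, 75 mm high, right of the base's far end; origin under its centre.
- gauge_block: Bystander: ground steel gauge block, 9 x 30 x 20 mm, right of the base; origin under its centre.
- pot: Bystander: low round pot, 67 mm across, 26 mm high, near the worktop's front right; origin under its centre.
- screwdriver: Bystander: small blue-handled screwdriver, 152 mm long, lying behind the work; origin under its centre.
- vial: Bystander: slim vial, 20 mm across, 76 mm high, back left near the torch; origin under its centre.
- tweezers: Bystander: steel tweezers, 126 mm long, 10 mm high, lying to the right, near the comparator stand; origin under the centre.
There are look-alikes about, which are no part of the job. There is more than one size of the plate; the job needs the larger.

How it is judged (in metres and radians):
On the way, in this order (a step that is already met when the one before it is completed fails the run):
1. the plate lies flat on the base floor with both holes over the pins (z of plate in the frame of base below 0.0145 m and angle between plate's own z axis and vertical below 0.03 rad and horizontal distance between hole_near and pin_near below 0.005 m and horizontal distance between hole_far and pin_far below 0.006 m), for 0.2 s.
2. the latch is swung over the plate (value of joint latch above 1.35 rad), for 0.2 s.
At the end, for the whole second after the job is handed in: The plate rests flat on the base floor (underside within 2.5 mm of it, tilt under 0.03 rad), its round hole within 5 mm and its slot within 6 mm of their pin centres, and the latch stands at 1.35 rad or more over it, all at rest (all of step 1 and value of joint latch above 1.35 rad and linear speed of plate below 0.01 m/s); the robot touches nothing.
It fails at once if the plate is lifted more than about 12 mm above the loading step (height (world z) of plate above 0.032 m).
It fails at once if the plate is tipped over (angle between plate's own z axis and vertical above 0.35 rad).
It fails at once if a bystander (lid, bottle, gauge block, pot, screwdriver, vial or tweezers) is moved more than 20 mm (distance of any of lid, sample_bottle, gauge_block, pot, screwdriver, vial, tweezers from where it was at the start of the episode above 0.02 m).
It also fails if it takes over 72 s, if anything falls off the work surface, if the arm or the gripper's body presses on something with over 40 N, if the wrist force passes 120 N, or if a joint passes its speed limit or range.

## Working session

There is one attempt and no reset: what is moved stays moved. The work goes in short steps, Python scripts to look and compute and a shell command to move; the robot and the scene stay as the last step left them, time stands still between calls to the robot, and variables do not carry over. Pictures are saved under pics/ and viewed, and the job is handed in when it is done.

```bash
ls; mkdir -p pics; python3 - <<'E'
from workcell import ctrl, viewer, recognise
import cv2
print(ctrl.get_obs())
for n in ["scene","top","wrist"]:
    p=viewer.get_image(n)
    cv2.imwrite(f"pics/{n}0.png",p["image"][:,:,::-1])
    print(n,{k:v for k,v in p.items() if k not in("image","range_z")})
E
```

```text
pics
{'t': 0.0, 'qpos': array([-1.19798733e+00,  4.23828558e-01,  1.63070593e+00,  2.23740675e-05,
        1.08858591e+00, -1.90218528e-02]), 'qvel': array([ 0.00063084,  0.00061204,  0.0007501 , -0.00023976,  0.00177606,
        0.00040556]), 'joint_torque': array([-1.83715514e-03, -5.44639707e+01, -2.73663050e+01,  6.43723737e-02,
        2.26852455e-02, -1.13981339e-04]), 'ee_pos': array([ 238.58512269, -577.36045552,  403.90289175]), 'orientation': array([-3.08001821e+00, -6.11247214e-01,  3.91467152e-04]), 'ft_force': array([0.16531611, 0.33293308, 0.58241053]), 'moment': array([-0.03449473, -0.01663617,  0.03622431]), 'width': 87.55480656038299}
scene {'vfov': 52.014359307314294, 'cx': 311.378684556956, 'cy': 241.92969854548534, 'extrinsics': array([[-9.08132741e-01, -4.18577707e-01,  9.36098962e-03,
         5.25674106e+02],
       [ 2.88796816e-01, -6.10063210e-01,  7.37847734e-01,
        -2.08397397e+02],
       [-3.03135817e-01,  6.72767109e-01,  6.74902284e-01,
        -9.88904724e+02],
       [ 0.00000000e+00,  0.00000000e+00,  0.00000000e+00,
         1.00000000e+00]]),
[... 213 characters left out ...]
e-01,  3.15472541e-02,  1.35091951e-01,
        -5.82310539e+02],
       [-1.35752000e-01,  1.98029879e-02,  9.90544919e-01,
        -1.26005773e+03],
       [ 0.00000000e+00,  0.00000000e+00,  0.00000000e+00,
         1.00000000e+00]]), 'shot': 2}
wrist {'vfov': 64.22429115888785, 'cx': 322.1555506765648, 'cy': 235.88422272257185, 'T_tool_cam': array([[-5.74629616e-04,  9.56931450e-01,  2.90313398e-01,
         7.89973332e+01],
       [ 9.99999700e-01,  3.99082360e-04,  6.63885937e-04,
         4.89313113e-01],
       [ 5.19434376e-04,  2.90313692e-01, -9.56931393e-01,
         1.89273182e+01],
       [ 0.00000000e+00,  0.00000000e+00,  0.00000000e+00,
         1.00000000e+00]]), 'shot': 3}
```

View pics/scene0.png

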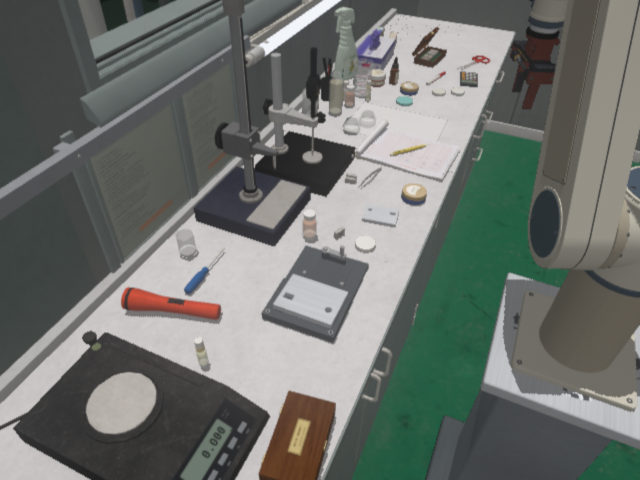

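View pics/top0.png

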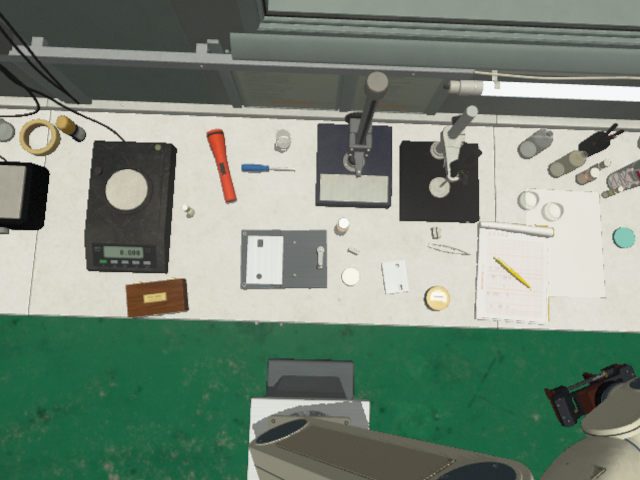

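View pics/wrist0.png

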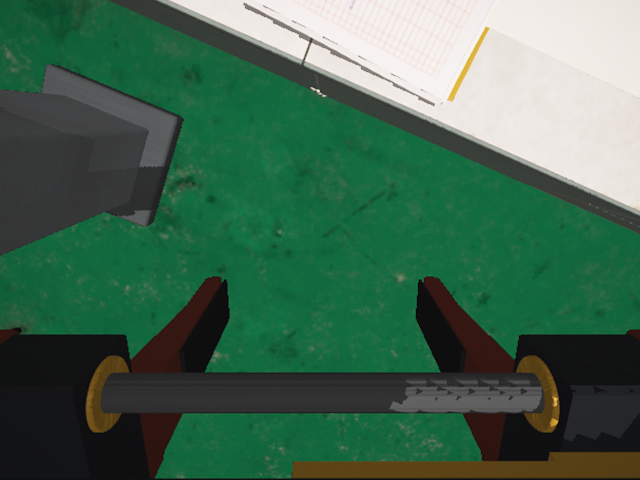

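```bash
cat > h.py <<'E'
import numpy as np, cv2
from scipy.spatial.transform import Rotation as R
from workcell import ctrl, viewer, recognise
def grab(name):
    o=ctrl.get_obs(); p=viewer.get_image(name)
    f=240/np.tan(np.radians(p["vfov"])/2)
    if name=="wrist":
        T=np.eye(4); T[:3,:3]=R.from_rotvec(o["orientation"]).as_matrix(); T[:3,3]=o["ee_pos"]
        W=T@p["T_tool_cam"]
    else: W=np.linalg.inv(p["extrinsics"])
    p["f"]=f; p["W"]=W; p["obs"]=o
    return p
def ray(p,u,v):
    d=np.array([(u-p["cx"])/p["f"],-(v-p["cy"])/p["f"],-1.0]); return p["W"][:3,3],p["W"][:3,:3]@d
def at_z(p,u,v,z):
    o,d=ray(p,u,v); return o+d*(z-o[2])/d[2]
def proj(p,X):
    c=(np.linalg.inv(p["W"])@np.append(X,1))[:3]
    return np.array([p["cx"]+p["f"]*c[0]/-c[2],p["cy"]-p["f"]*c[1]/-c[2]])
def cloud(p):
    v,u=np.mgrid[0:480,0:640]; z=p["range_z"]
    c=np.stack([(u-p["cx"])/p["f"]*z,-(v-p["cy"])/p["f"]*z,-z],-1)
    return c@p["W"][:3,:3].T+p["W"][:3,3]
def save(p,name,box=None,s=1):
    im=p["image"][:,:,::-1]
    if box: x0,y0,x1,y1=box; im=im[y0:y1,x0:x1]
    if s!=1: im=cv2.resize(im,None,fx=s,fy=s,interpolation=cv2.INTER_CUBIC)
    cv2.imwrite("pics/"+name,im)
E
python3 - <<'E'
from h import *
p=grab("top"); save(p,"top1.png",(220,210,380,310),5)
C=cloud(p)
for uv in [(242,231),(327,231),(327,289),(242,289),(264,260),(305,275),(320,258)]: print(uv,C[uv[1],uv[0]].round(1), at_z(p,*uv,12).round(1))
for n in ["base","plate","latch_post","hole_near","hole_far","pin_near","pin_far","lid","sample_bottle","gauge_block","latch_pivot"]:
    print(n,[(np.round(r["xy"]*np.array([640,480]),1).tolist(),round(r["p"],2)) for r in recognise(p,n)])
E
```

```text
(242, 231) [595.  202.   20.2] [596.2 203.2  12. ]
(327, 231) [605.  -32.6   3.7] [603.8 -32.3  12. ]
(327, 289) [443.6 -37.1   1.3] [443.3 -36.7  12. ]
(242, 289) [436.7 196.5   2.2] [436.5 195.   12. ]
(264, 260) [516.  136.9  30.5] [517.6 138.8  12. ]
(305, 275) [479.5  24.6  16.9] [479.7  24.7  12. ]
(320, 258) [525.6 -14.7  36.6] [527.8 -15.1  12. ]
base [([296.8, 257.3], 0.58)]
plate [([265.2, 261.7], 0.87), ([390.8, 277.0], 0.66)]
latch_post []
hole_near [([266.1, 257.1], 0.89), ([393.7, 272.8], 0.71)]
hole_far [([261.0, 258.6], 0.92), ([393.8, 275.9], 0.81)]
pin_near [([298.1, 259.9], 0.64)]
pin_far [([298.5, 258.0], 0.67)]
lid [([350.1, 277.6], 0.79), ([254.0, 169.4], 0.64)]
sample_bottle [([341.3, 224.8], 0.71)]
gauge_block [([354.7, 252.0], 0.58)]
latch_pivot [([296.7, 258.1], 0.91)]
```

View pics/top1.png

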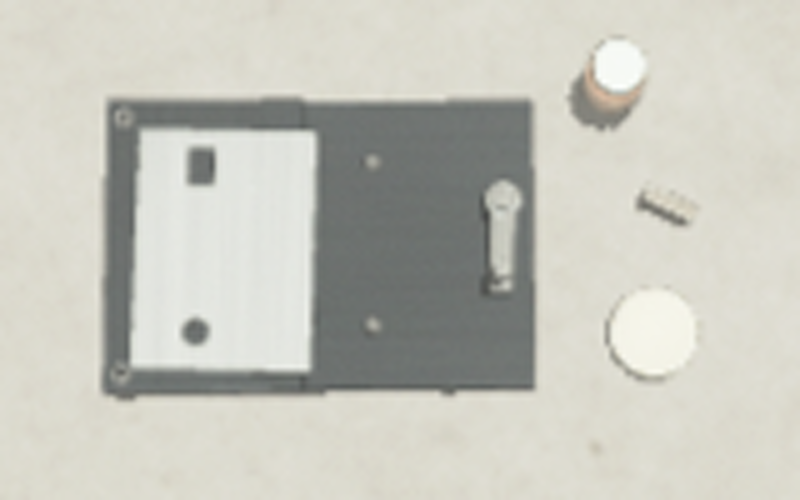

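```bash
python3 -m handwheel '[{"rz":-9.65},{"rz":-9.65},{"rz":-9.65},{"rz":-9.65},{"rz":-9.65},{"rz":-9.65},{"rz":-9.65}]'; python3 -m handwheel '[{"tx":0.045,"ty":0.02},{"tx":0.045,"ty":0.02},{"tx":0.045,"ty":0.02},{"tx":0.045,"ty":0.02},{"tx":0.045,"ty":0.02},{"tx":0.045,"ty":0.02},{"tx":0.045,"ty":0.02}]'
```

```text
$[0]: bad value
$[0]: bad value
```

```bash
python3 -m handwheel '[{"gripper":0,"tx":0,"ty":0,"tz":0,"rx":0,"ry":0,"rz":-9.65},{"gripper":0,"tx":0,"ty":0,"tz":0,"rx":0,"ry":0,"rz":-9.65},{"gripper":0,"tx":0,"ty":0,"tz":0,"rx":0,"ry":0,"rz":-9.65},{"gripper":0,"tx":0,"ty":0,"tz":0,"rx":0,"ry":0,"rz":-9.65},{"gripper":0,"tx":0,"ty":0,"tz":0,"rx":0,"ry":0,"rz":-9.65},{"gripper":0,"tx":0,"ty":0,"tz":0,"rx":0,"ry":0,"rz":-9.65},{"gripper":0,"tx":0,"ty":0,"tz":0,"rx":0,"ry":0,"rz":-9.65}]'
```

```text
t: 1.62
ee_pos: [238.7, -577.6, 404.7]
orientation: [2.215, 2.228, -0.0]
ft_force: [-0.5, 1.0, -0.1]
width: 88.1
```

```bash
python3 -m handwheel '[{"gripper":0,"tx":0.044,"ty":0.02,"tz":0,"rx":0,"ry":0,"rz":0},{"gripper":0,"tx":0.044,"ty":0.02,"tz":0,"rx":0,"ry":0,"rz":0},{"gripper":0,"tx":0.044,"ty":0.02,"tz":0,"rx":0,"ry":0,"rz":0},{"gripper":0,"tx":0.044,"ty":0.02,"tz":0,"rx":0,"ry":0,"rz":0},{"gripper":0,"tx":0.044,"ty":0.02,"tz":0,"rx":0,"ry":0,"rz":0},{"gripper":0,"tx":0.044,"ty":0.02,"tz":0,"rx":0,"ry":0,"rz":0},{"gripper":0,"tx":0.044,"ty":0.02,"tz":0,"rx":0,"ry":0,"rz":0},{"gripper":0,"tx":0.044,"ty":0.02,"tz":0,"rx":0,"ry":0,"rz":0}]'
python3 -m handwheel '[{"gripper":0,"tx":0.044,"ty":0.02,"tz":0,"rx":0,"ry":0,"rz":0},{"gripper":0,"tx":0.044,"ty":0.02,"tz":0,"rx":0,"ry":0,"rz":0},{"gripper":0,"tx":0.044,"ty":0.02,"tz":0,"rx":0,"ry":0,"rz":0},{"gripper":0,"tx":0.044,"ty":0.02,"tz":0,"rx":0,"ry":0,"rz":0},{"gripper":0,"tx":0.044,"ty":0.02,"tz":0,"rx":0,"ry":0,"rz":0},{"gripper":0,"tx":0.044,"ty":0.02,"tz":0,"rx":0,"ry":0,"rz":0},{"gripper":0,"tx":0,"ty":0,"tz":0,"rx":0,"ry":0,"rz":0}]'
python3 - <<'E'
from h import *
p=grab("wrist"); save(p,"w1.png"); print(p["obs"]["ee_pos"],p["obs"]["orientation"])
np.save("w1.npy",cloud(p))
E
```

```text
t: 2.62
ee_pos: [399.2, -224.2, 405.0]
orientation: [2.221, 2.221, 0.0]
ft_force: [0.4, 0.1, -0.8]
width: 87.3
t: 3.5
ee_pos: [519.6, 40.7, 404.8]
orientation: [2.217, 2.225, 0.002]
ft_force: [-0.8, 0.6, -0.4]
width: 88.0
[519.63485049  40.67210915 404.79668472] [2.21693649e+00 2.22525779e+00 1.52108005e-03]
```

View pics/w1.png

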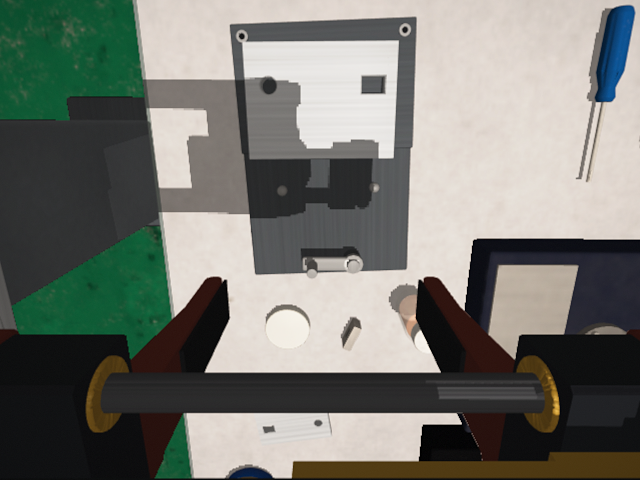

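```bash
python3 - <<'E'
from h import *
im=cv2.imread("pics/w1.png")
im=im[5:285,215:435]; g=cv2.convertScaleAbs(cv2.resize(im[:150],None,fx=3.6,fy=3.6,interpolation=cv2.INTER_CUBIC),alpha=1.0)
cv2.imwrite("pics/w1a.png",g)
g=cv2.convertScaleAbs(cv2.resize(im[130:],None,fx=3.6,fy=3.6,interpolation=cv2.INTER_CUBIC),alpha=1.8,beta=10)
cv2.imwrite("pics/w1b.png",g)
E
```

```text
(no output)
```

View pics/w1a.png

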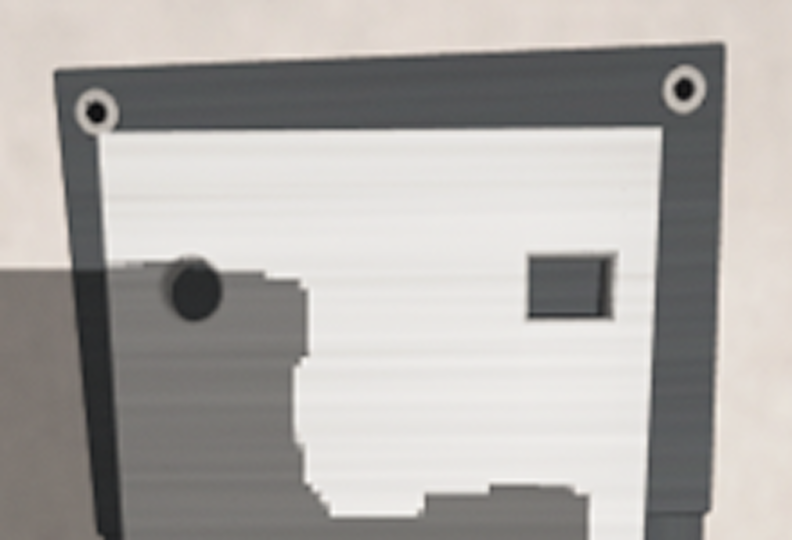

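View pics/w1b.png

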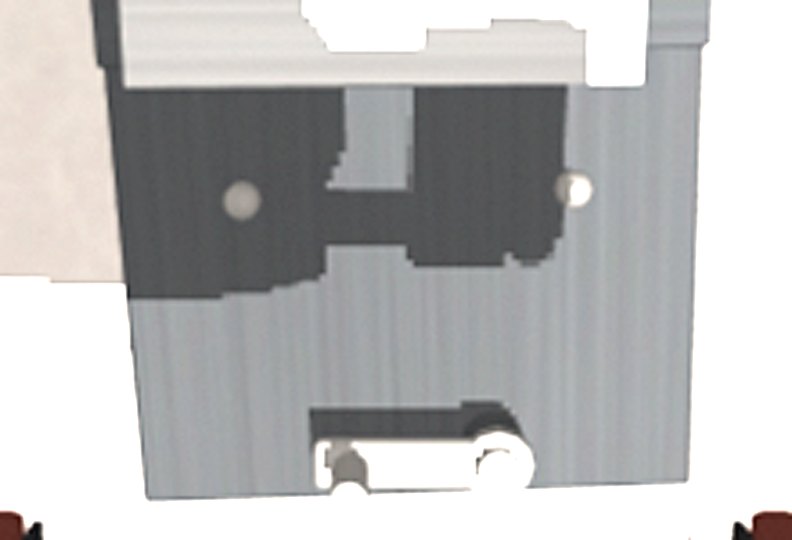

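```bash
cat > fit.py <<'E'
from h import *
from scipy.optimize import least_squares
def fit(p,pts):  # list of (local x,y), world z, (u,v)
    P=[at_z(p,*uv,z)[:2] for _,z,uv in pts]; L=np.array([l for l,_,_ in pts]);P=np.array(P)
    def f(q):
        c,s=np.cos(q[2]),np.sin(q[2]); return (L@np.array([[c,s],[-s,c]])+q[:2]-P).ravel()
    r=least_squares(f,[P[:,0].mean(),P[:,1].mean(),0]); return r.x,r.fun.reshape(-1,2).round(1)
def rel(b,q):
    c,s=np.cos(b[2]),np.sin(b[2]); d=q[:2]-b[:2]; return np.array([c*d[0]+s*d[1],-s*d[0]+c*d[1],q[2]-b[2]])
E
python3 - <<'E'
from fit import *
p=dict(viewer.get_image("wrist")); 
p=grab("wrist")
a=lambda x,y:(215+x/3.6,5+y/3.6); b=lambda x,y:(215+x/3.6,135+y/3.6)
B,r=fit(p,[((-80,160),20,a(55,70)),((80,160),20,a(724,43)),((80,51),20,b(707,43)),((-80,51),20,b(100,66)),((-80,-75),12,b(147,499)),((80,-75),12,b(687,482)),((-45,14),19.5,b(242,201)),((45,14),19.5,b(574,189))])
print("base",B.round(4)); print(r.tolist())
Q,r=fit(p,[((-65,48),34,a(98,130)),((65,48),34,a(662,127)),((-65,-48),34,b(124,87)),((65,-48),34,b(645,85))])
print("plate",Q.round(4),r.tolist()); print("rel",rel(B,Q).round(4))
for n,uv,z in [("pivot",b(500,464),36),("postbase",b(343,465),34),("posttop",b(349,488),58)]:
    w=at_z(p,*uv,z); print(n,w.round(1),rel(B,np.array([w[0],w[1],0]))[:2].round(1))
c=cloud(p)
for uv in [a(110,200),a(600,200),a(600,400),a(400,100),b(600,350),b(500,464)]: print(c[int(uv[1]),int(uv[0])].round(1))
E
```

```text
base [5.236427e+02 3.960900e+01 3.650000e-02]
[[-0.7, 0.9], [0.6, 0.9], [1.2, -0.0], [-1.0, 0.1], [-1.2, -1.0], [1.3, -0.7], [-0.6, -0.1], [0.4, -0.1]]
plate [5.164275e+02 1.322297e+02 7.200000e-03] [[0.4, -0.5], [0.0, -0.3], [0.3, 0.3], [-0.7, 0.6]]
rel [-3.83420e+00  9.28222e+01 -2.92000e-02]
pivot [548.4 -16.9  36. ] [ 22.7 -57.4]
postbase [505.7 -18.1  34. ] [-20. -57.]
posttop [508.  -15.1  58. ] [-17.6 -54.1]
[450.  167.5  22. ]
[566.8 165.9  34.1]
[568.8 120.9  34.9]
[520.5 189.8  20.6]
[577.1   8.7  12.7]
[547.3 -15.   38.8]
```

```bash
python3 -m handwheel '[{"gripper":0,"tx":0,"ty":0,"tz":0,"rx":0,"ry":0,"rz":-2.0},{"gripper":0,"tx":0.04,"ty":0.002,"tz":0,"rx":0,"ry":0,"rz":0},{"gripper":0,"tx":0.04,"ty":0,"tz":0.035,"rx":0,"ry":0,"rz":0},{"gripper":0,"tx":0.04,"ty":0,"tz":0.035,"rx":0,"ry":0,"rz":0},{"gripper":0,"tx":0.039,"ty":0,"tz":0.035,"rx":0,"ry":0,"rz":0},{"gripper":0,"tx":0,"ty":0,"tz":0.04,"rx":0,"ry":0,"rz":0},{"gripper":0,"tx":0,"ty":0,"tz":0,"rx":0,"ry":0,"rz":0}]'
python3 - <<'E'
from h import *
p=grab("wrist"); save(p,"w2.png"); print(p["obs"]["ee_pos"],p["obs"]["orientation"],p["obs"]["ft_force"])
q=grab("top"); save(q,"top2.png",(200,190,360,310),5)
E
```

```text
t: 4.53
ee_pos: [514.0, 196.3, 257.4]
orientation: [-2.18, -2.258, 0.009]
ft_force: [0.7, -0.5, 0.9]
width: 87.7
[513.96562609 196.33751114 257.37833173] [-2.18005086 -2.25838685  0.00869049] [ 0.65752687 -0.5484688   0.94145004]
```

View pics/w2.png

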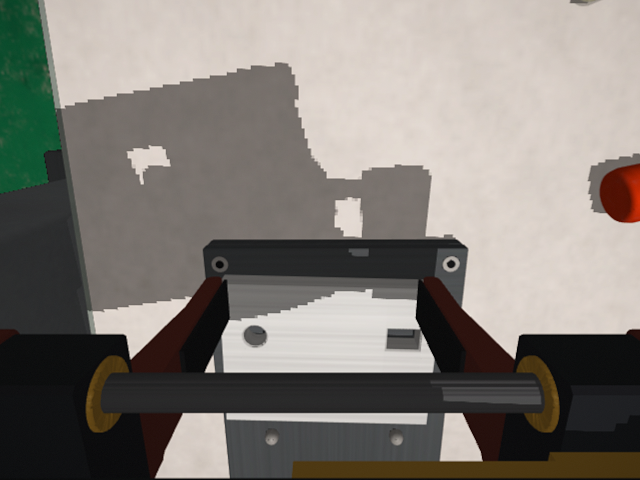

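View pics/top2.png

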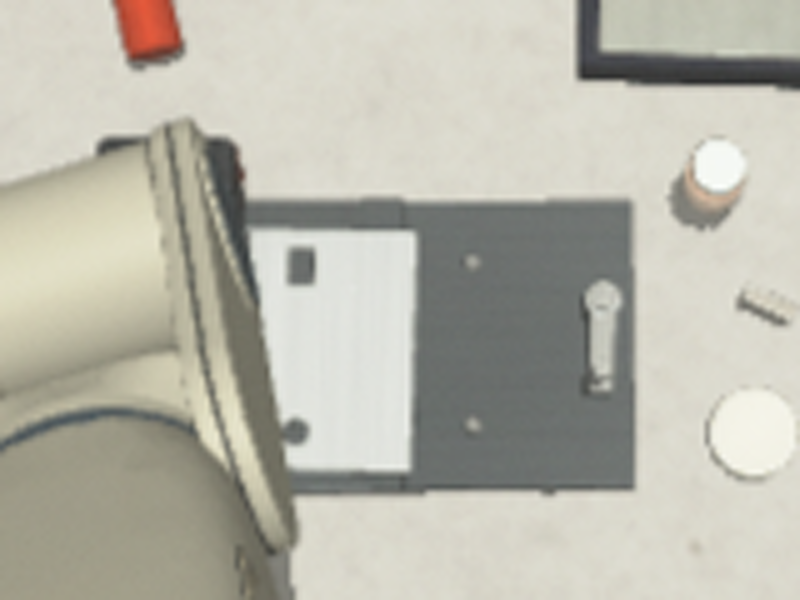

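```bash
python3 -m handwheel '[{"gripper":0,"tx":0.004,"ty":0.002,"tz":0.02,"rx":0,"ry":0,"rz":0},{"gripper":0,"tx":0,"ty":0,"tz":0.02,"rx":0,"ry":0,"rz":0},{"gripper":0,"tx":0,"ty":0,"tz":0.012,"rx":0,"ry":0,"rz":0},{"gripper":0,"tx":0,"ty":0,"tz":0,"rx":0,"ry":0,"rz":0}]'
python3 - <<'E'
from h import *
p=grab("wrist"); save(p,"w3.png"); print(p["obs"]["ee_pos"],p["obs"]["orientation"],p["obs"]["ft_force"])
q=grab("scene"); save(q,"s3.png",(240,200,400,320),5)
E
```

```text
t: 5.12
ee_pos: [516.9, 201.2, 207.1]
orientation: [-2.182, -2.259, 0.002]
ft_force: [-0.7, -0.3, 0.5]
width: 87.8
[516.90275514 201.19070366 207.0742862 ] [-2.18228816e+00 -2.25921090e+00  1.65300374e-03] [-0.74604922 -0.32945057  0.47697343]
```

View pics/w3.png

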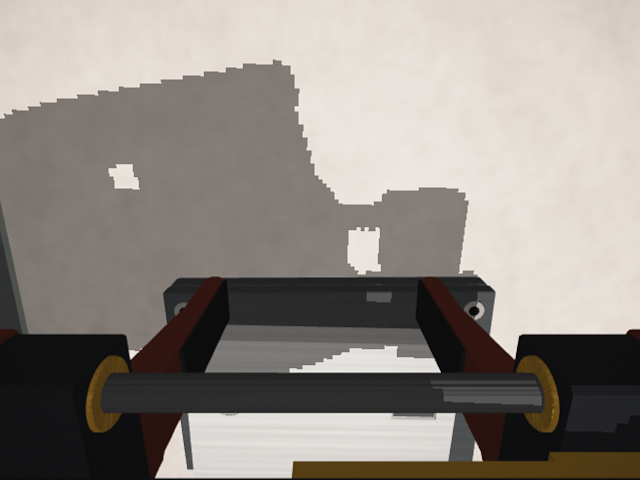

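View pics/s3.png

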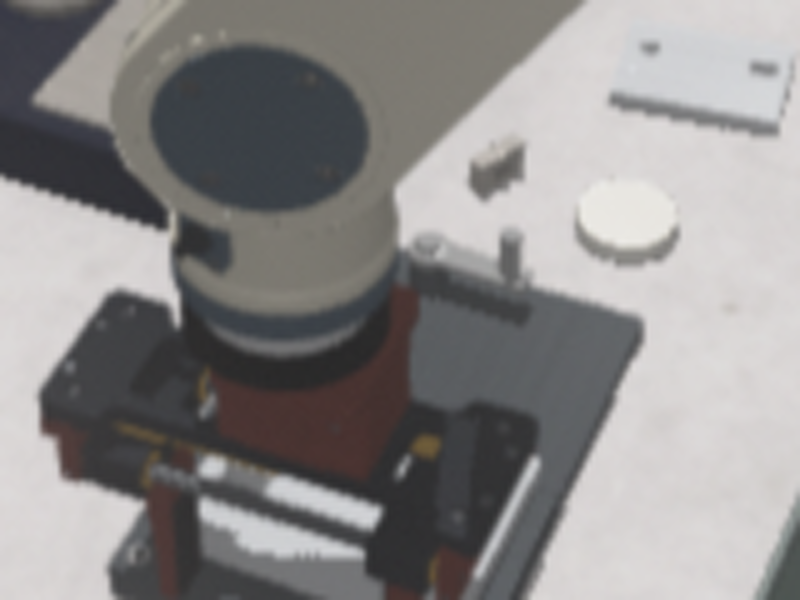

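```bash
python3 -m handwheel '[{"gripper":0,"tx":0,"ty":0,"tz":0.0022,"rx":0,"ry":0,"rz":0},{"gripper":0,"tx":-0.004,"ty":0,"tz":0,"rx":0,"ry":0,"rz":0},{"gripper":0,"tx":-0.004,"ty":0,"tz":0,"rx":0,"ry":0,"rz":0}]'; python3 -m handwheel '[{"gripper":0,"tx":-0.004,"ty":0,"tz":0,"rx":0,"ry":0,"rz":0},{"gripper":0,"tx":-0.004,"ty":0,"tz":0,"rx":0,"ry":0,"rz":0},{"gripper":0,"tx":-0.004,"ty":0,"tz":0,"rx":0,"ry":0,"rz":0}]'; python3 -m handwheel '[{"gripper":0,"tx":-0.004,"ty":0,"tz":0,"rx":0,"ry":0,"rz":0},{"gripper":0,"tx":-0.004,"ty":0,"tz":0,"rx":0,"ry":0,"rz":0},{"gripper":0,"tx":-0.004,"ty":0,"tz":0,"rx":0,"ry":0,"rz":0}]'
python3 - <<'E'
from h import *
q=grab("top"); save(q,"top3.png",(200,190,360,310),5)
E
```

```text
t: 5.6
ee_pos: [517.2, 193.4, 205.7]
orientation: [-2.183, -2.259, -0.001]
ft_force: [-1.2, 3.8, 1.5]
width: 87.6
t: 5.98
ee_pos: [517.9, 181.3, 205.7]
orientation: [2.182, 2.26, 0.001]
ft_force: [-0.3, 4.0, 2.1]
width: 87.6
t: 6.35
ee_pos: [518.3, 169.3, 205.7]
orientation: [2.182, 2.26, 0.001]
ft_force: [0.1, 5.8, 3.6]
width: 87.9
```

View pics/top3.png

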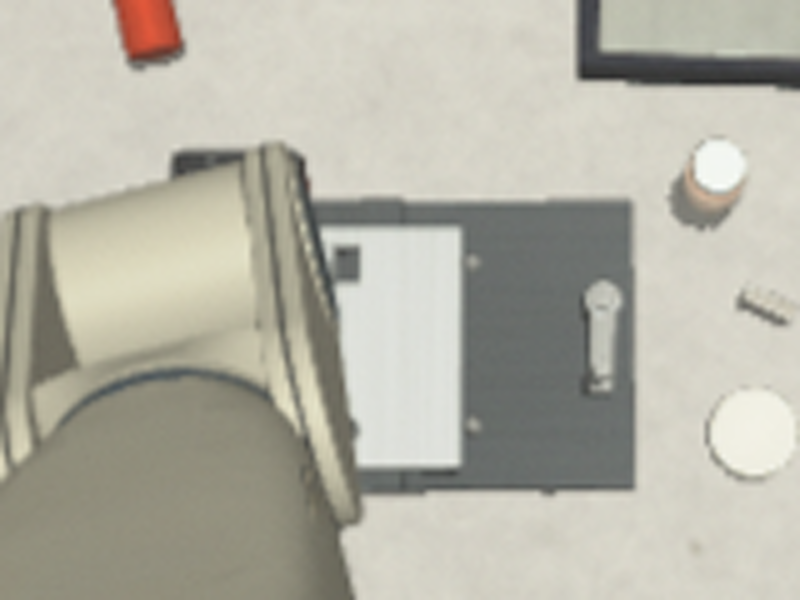

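```bash
python3 - <<'E'
from fit import *
p=grab("top"); k=lambda x,y:(200+x/5,190+y/5)
for n,uv,z in [("f-80",k(633,489),12),("f80",k(632,201),12),("pf",k(473,261),19.5),("pn",k(473,425),19.5),("PL+",k(463,226),34),("PL-",k(462,468),34)]: print(n,at_z(p,*uv,z).round(1))
B=np.array([523.64,39.61,.0365])
for n,uv,z in [("f-80",k(633,489),12),("f80",k(632,201),12),("pf",k(473,261),19.5),("pn",k(473,425),19.5),("PL+",k(463,226),34),("PL-",k(462,468),34)]: w=at_z(p,*uv,z); print(n,rel(B,np.array([w[0],w[1],0]))[:2].round(1))
print(rel(B,np.append(p["obs"]["ee_pos"][:2],0)))
E
```

```text
f-80 [446.5 -35.6  12. ]
f80 [606.  -30.6  12. ]
pf [568.6  56.3  19.5]
pn [478.5  53.   19.5]
PL+ [585.9  61.8  34. ]
PL- [454.4  57.5  34. ]
f-80 [-79.8 -72.3]
f80 [ 79.7 -73.2]
pf [45.6 15. ]
pn [-44.6  15. ]
PL+ [63.  19.9]
PL- [-68.5  20.4]
[-6.08428024e-01  1.29453063e+02 -3.65000000e-02]
```

```bash
python3 -m handwheel '[{"gripper":0,"tx":-0.005,"ty":0,"tz":0,"rx":0,"ry":0,"rz":0},{"gripper":0,"tx":-0.005,"ty":0,"tz":0,"rx":0,"ry":0,"rz":0},{"gripper":0,"tx":-0.005,"ty":0,"tz":0,"rx":0,"ry":0,"rz":0},{"gripper":0,"tx":-0.005,"ty":0,"tz":0,"rx":0,"ry":0,"rz":0},{"gripper":0,"tx":-0.005,"ty":0,"tz":0,"rx":0,"ry":0,"rz":0}]'; python3 -m handwheel '[{"gripper":0,"tx":-0.005,"ty":0,"tz":0,"rx":0,"ry":0,"rz":0},{"gripper":0,"tx":-0.005,"ty":0,"tz":0,"rx":0,"ry":0,"rz":0},{"gripper":0,"tx":-0.005,"ty":0,"tz":0,"rx":0,"ry":0,"rz":0},{"gripper":0,"tx":-0.005,"ty":0,"tz":0,"rx":0,"ry":0,"rz":0}]'; python3 -m handwheel '[{"gripper":0,"tx":0.02,"ty":0,"tz":0,"rx":0,"ry":0,"rz":0},{"gripper":0,"tx":0,"ty":0,"tz":-0.04,"rx":0,"ry":0,"rz":0},{"gripper":0,"tx":-0.02,"ty":0,"tz":-0.05,"rx":0,"ry":0,"rz":0},{"gripper":0,"tx":-0.04,"ty":0,"tz":-0.04,"rx":0,"ry":0,"rz":0},{"gripper":0,"tx":0,"ty":0,"tz":0,"rx":0,"ry":0,"rz":0}]'
python3 - <<'E'
from h import *
p=grab("wrist"); save(p,"w4.png"); print(p["obs"]["ee_pos"],p["obs"]["orientation"],p["obs"]["ft_force"])
import pickle; pickle.dump(p,open("w4.pkl","wb"))
E
```

```text
t: 7.08
ee_pos: [519.0, 144.1, 205.5]
orientation: [-2.182, -2.26, -0.0]
ft_force: [-0.7, 5.2, 4.0]
width: 88.0
t: 7.58
ee_pos: [519.7, 124.1, 205.6]
orientation: [-2.182, -2.26, -0.0]
ft_force: [0.6, 5.1, 3.8]
width: 87.5
t: 8.2
ee_pos: [521.8, 83.7, 338.0]
orientation: [2.182, 2.255, 0.005]
ft_force: [-0.3, 0.5, -0.1]
width: 87.7
[521.76080469  83.67857603 338.02899193] [2.18225651 2.25532806 0.00500415] [-0.30841841  0.50103298 -0.06281715]
```

View pics/w4.png

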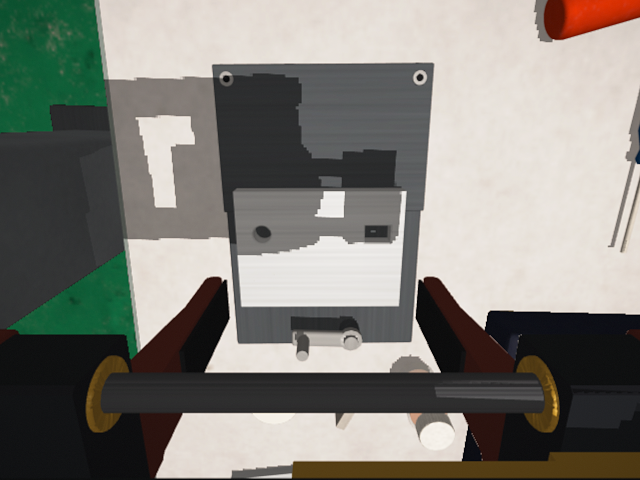

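```bash
python3 - <<'E'
from h import *
im=cv2.imread("pics/w4.png")
g=cv2.convertScaleAbs(cv2.resize(im[180:360,210:435],None,fx=3.4,fy=3.4,interpolation=cv2.INTER_CUBIC),alpha=1.3)
cv2.imwrite("pics/w4b.png",g)
g=cv2.resize(im[50:220,205:440],None,fx=3.4,fy=3.4,interpolation=cv2.INTER_CUBIC)
cv2.imwrite("pics/w4a.png",g)
E
```

```text
(no output)
```

View pics/w4b.png

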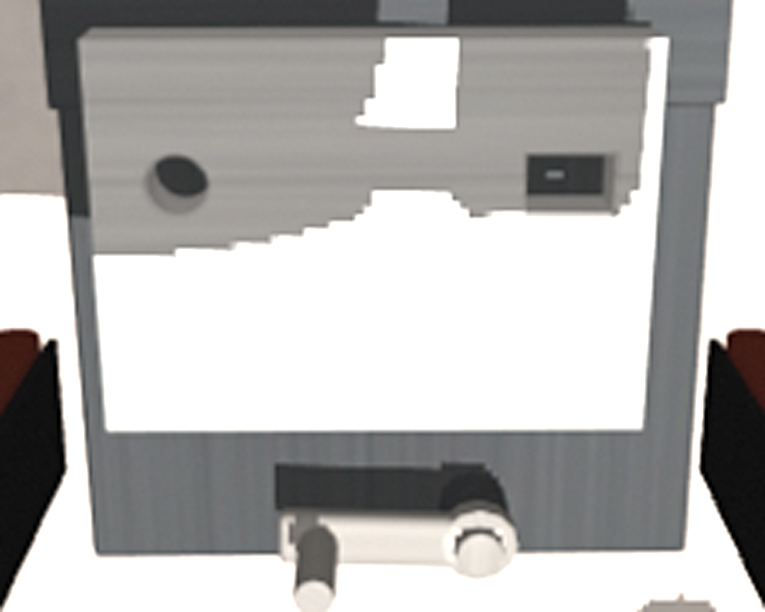

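View pics/w4a.png

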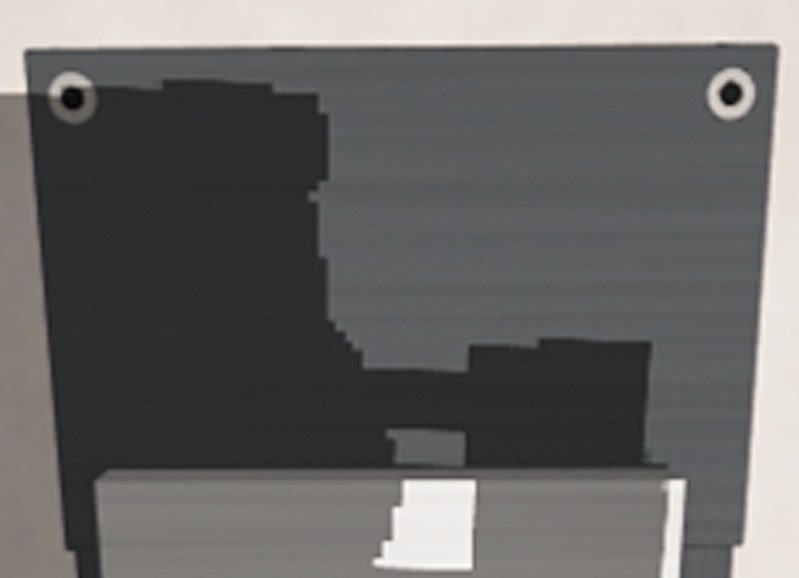

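```bash
python3 - <<'E'
from fit import *
import pickle
p=pickle.load(open("w4.pkl","rb"))
b=lambda x,y:(210+x/3.4,180+y/3.4); a=lambda x,y:(205+x/3.4,50+y/3.4)
B,r=fit(p,[((-80,160),20,a(25,49)),((80,160),20,a(777,45)),((-80,51),20,a(64,549)),((80,51),20,a(742,545)),((-80,-75),12,b(97,553)),((80,-75),12,b(684,549))])
print("base",B.round(4)); print(r.tolist())
Q,r=fit(p,[((-65,48),34,b(83,38)),((65,48),34,b(668,38)),((-65,-48),34,b(106,432)),((65,-48),34,b(642,430))])
print("plate",Q.round(4),r.tolist()); print("rel",rel(B,Q).round(4))
E
```

```text
base [5.255486e+02 4.234060e+01 3.940000e-02]
[[-0.5, 0.6], [0.4, 0.9], [0.1, -0.0], [0.3, 0.3], [-1.1, -1.1], [0.7, -0.7]]
plate [5.21571e+02 6.34132e+01 3.10000e-02] [[-0.5, -0.1], [0.1, -0.2], [0.2, 0.4], [0.1, -0.1]]
rel [-3.1437e+00  2.1213e+01 -8.5000e-03]
```

```bash
python3 -m handwheel '[{"gripper":1,"tx":-0.008,"ty":-0.032,"tz":0,"rx":0,"ry":0,"rz":0},{"gripper":1,"tx":-0.008,"ty":-0.031,"tz":0,"rx":0,"ry":0,"rz":0},{"gripper":1,"tx":-0.007,"ty":-0.030,"tz":0.02,"rx":0,"ry":0,"rz":0},{"gripper":1,"tx":0,"ty":0,"tz":0.04,"rx":0,"ry":0,"rz":0},{"gripper":1,"tx":0,"ty":0,"tz":0.04,"rx":0,"ry":0,"rz":0},{"gripper":1,"tx":0,"ty":0,"tz":0.01,"rx":0,"ry":0,"rz":0},{"gripper":1,"tx":0,"ty":0,"tz":0,"rx":0,"ry":0,"rz":0},{"gripper":1,"tx":0,"ty":0,"tz":0,"rx":0,"ry":0,"rz":0}]'
python3 - <<'E'
from fit import *
o=ctrl.get_obs(); print(o["ee_pos"],rel(np.array([523.64,39.61,.0365]),np.append(o["ee_pos"][:2],0)),o["width"])
q=grab("scene"); save(q,"s5.png",(240,200,400,320),5)
q=grab("wrist"); save(q,"w5.png")
E
```

```text
t: 9.25
ee_pos: [429.4, 58.6, 226.2]
orientation: [2.181, 2.26, 0.001]
ft_force: [-0.3, 0.5, -0.1]
width: 11.3
[429.35453389  58.57416826 226.19437309] [-9.35306287e+01  2.23921926e+01 -3.65000000e-02] 11.328796728637817
```

View pics/s5.png

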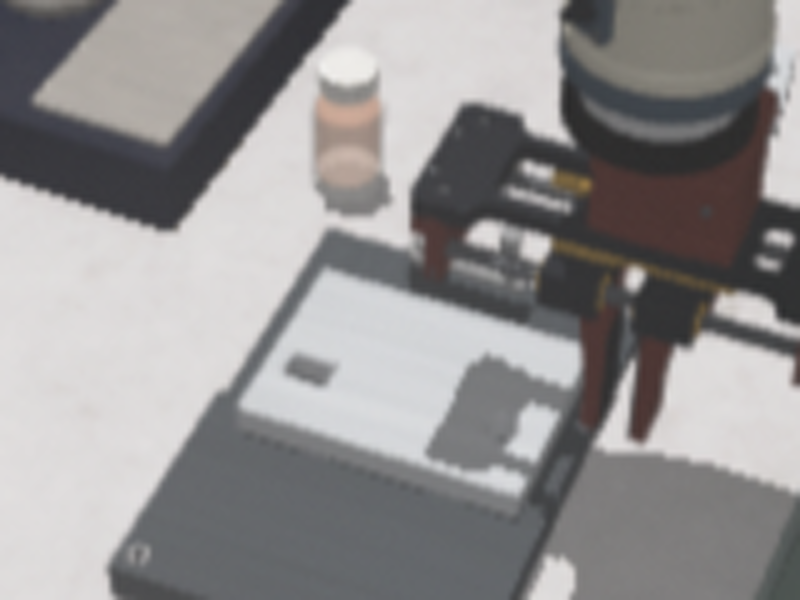

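View pics/w5.png

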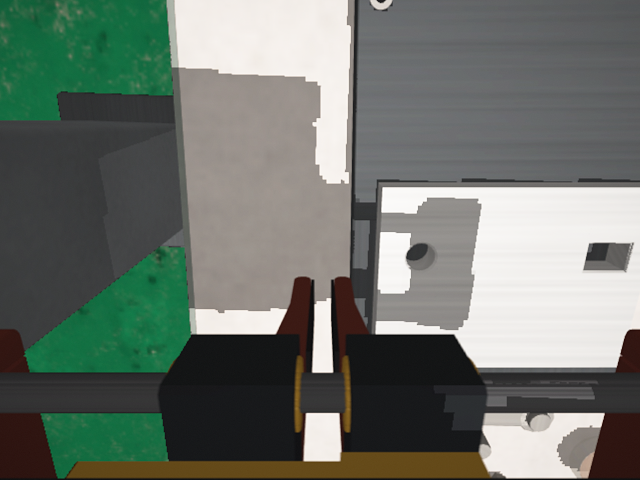

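```bash
python3 -m handwheel '[{"gripper":1,"tx":0,"ty":0,"tz":0.02,"rx":0,"ry":0,"rz":0},{"gripper":1,"tx":0,"ty":0.003,"tz":0,"rx":0,"ry":0,"rz":0},{"gripper":1,"tx":0,"ty":0.003,"tz":0,"rx":0,"ry":0,"rz":0},{"gripper":1,"tx":0,"ty":0,"tz":0,"rx":0,"ry":0,"rz":0}]'; python3 -m handwheel '[{"gripper":1,"tx":0,"ty":0.002,"tz":0,"rx":0,"ry":0,"rz":0},{"gripper":1,"tx":0,"ty":0,"tz":0,"rx":0,"ry":0,"rz":0}]';python3 -m handwheel '[{"gripper":1,"tx":0,"ty":0.002,"tz":0,"rx":0,"ry":0,"rz":0},{"gripper":1,"tx":0,"ty":0,"tz":0,"rx":0,"ry":0,"rz":0}]'; python3 -m handwheel '[{"gripper":1,"tx":0,"ty":0.002,"tz":0,"rx":0,"ry":0,"rz":0},{"gripper":1,"tx":0,"ty":0,"tz":0,"rx":0,"ry":0,"rz":0}]'
python3 - <<'E'
from fit import *
q=grab("wrist"); save(q,"w6.png"); q=grab("top"); save(q,"top6.png",(200,190,360,310),5)
E
```

```text
t: 9.85
ee_pos: [435.6, 58.5, 206.2]
orientation: [2.182, 2.259, 0.002]
ft_force: [0.1, 0.4, 0.4]
width: 0.9
t: 10.1
ee_pos: [437.2, 58.5, 205.7]
orientation: [2.182, 2.26, 0.001]
ft_force: [0.7, -0.2, -0.5]
width: 0.6
t: 10.35
ee_pos: [439.1, 58.6, 205.5]
orientation: [2.182, 2.26, 0.0]
ft_force: [-0.2, 0.6, -0.4]
width: 0.6
t: 10.6
ee_pos: [441.1, 58.7, 205.5]
orientation: [2.182, 2.26, 0.0]
ft_force: [1.9, -0.4, -0.5]
width: 0.5
```

View pics/w6.png

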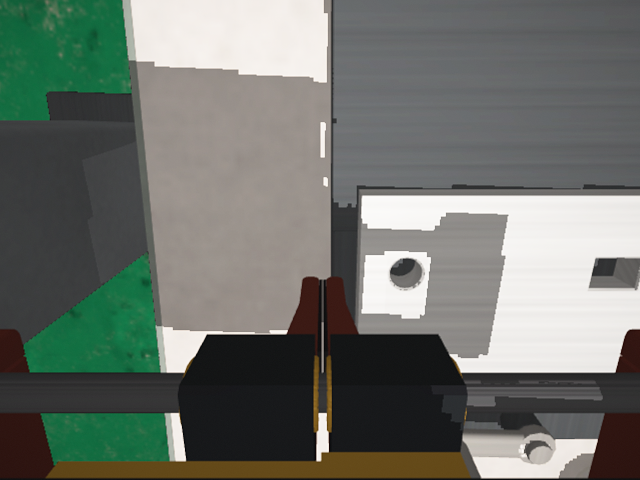

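View pics/top6.png

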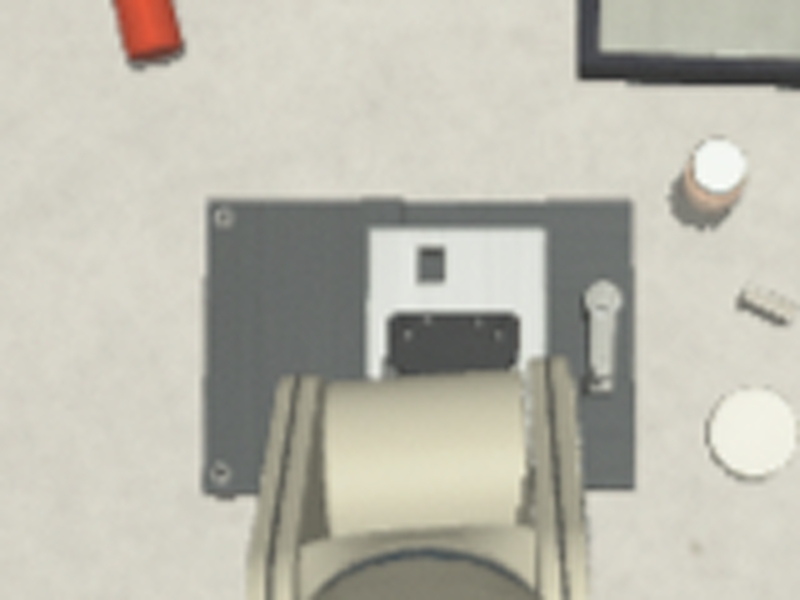

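```bash
python3 -m handwheel '[{"gripper":1,"tx":0,"ty":0.002,"tz":0,"rx":0,"ry":0,"rz":0},{"gripper":1,"tx":0,"ty":0,"tz":0,"rx":0,"ry":0,"rz":0}]';python3 -m handwheel '[{"gripper":1,"tx":0,"ty":0.002,"tz":0,"rx":0,"ry":0,"rz":0},{"gripper":1,"tx":0,"ty":0,"tz":0,"rx":0,"ry":0,"rz":0}]'
python3 - <<'E'
from fit import *
q=grab("wrist"); save(q,"w7.png",(240,160,440,340),4)
E
```

```text
t: 10.95
ee_pos: [443.1, 58.7, 205.5]
orientation: [2.182, 2.26, 0.0]
ft_force: [0.4, 0.2, -0.0]
width: 0.5
t: 11.2
ee_pos: [445.1, 58.8, 205.5]
orientation: [2.182, 2.26, 0.0]
ft_force: [0.2, 0.9, -0.3]
width: 0.1
```

View pics/w7.png

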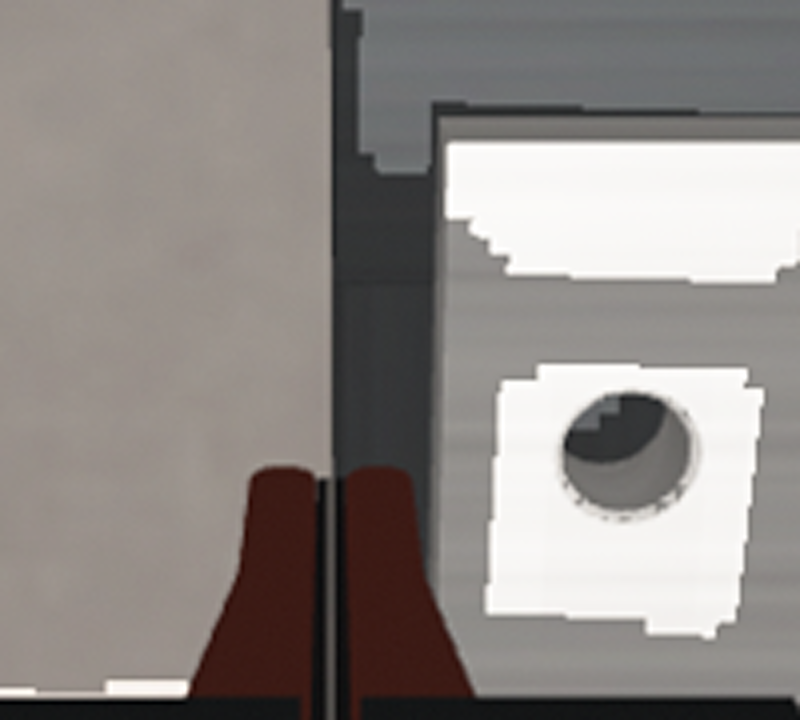

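```bash
python3 -m handwheel '[{"gripper":1,"tx":0,"ty":0.001,"tz":0,"rx":0,"ry":0,"rz":0},{"gripper":1,"tx":0,"ty":0,"tz":0,"rx":0,"ry":0,"rz":0}]';python3 -m handwheel '[{"gripper":1,"tx":0,"ty":0.001,"tz":0,"rx":0,"ry":0,"rz":0},{"gripper":1,"tx":0,"ty":0,"tz":0,"rx":0,"ry":0,"rz":0}]'; python3 -m handwheel '[{"gripper":1,"tx":0,"ty":0.001,"tz":0,"rx":0,"ry":0,"rz":0},{"gripper":1,"tx":0,"ty":0,"tz":0,"rx":0,"ry":0,"rz":0}]'
python3 - <<'E'
from fit import *
q=grab("wrist"); save(q,"w8.png",(240,160,440,340),4)
E
```

```text
t: 11.5
ee_pos: [446.0, 58.9, 205.5]
orientation: [2.182, 2.26, 0.0]
ft_force: [0.1, -0.8, 0.4]
width: 0.4
t: 11.75
ee_pos: [447.0, 58.9, 205.5]
orientation: [2.182, 2.26, 0.0]
ft_force: [0.1, 0.5, 0.1]
width: 0.5
t: 12.0
ee_pos: [447.9, 58.9, 205.4]
orientation: [-2.182, -2.26, 0.0]
ft_force: [-0.2, -0.8, -0.1]
width: 0.1
```

View pics/w8.png

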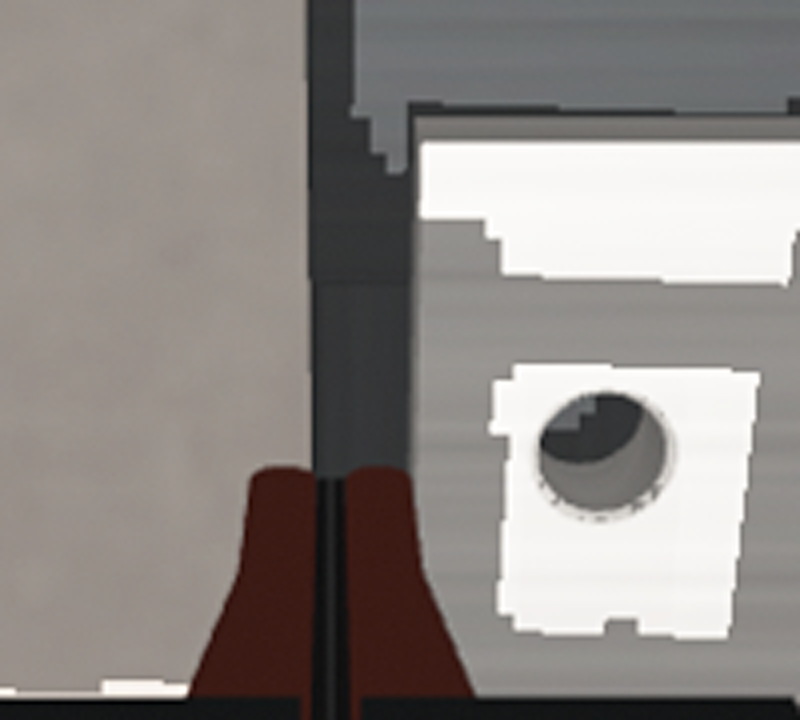

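```bash
python3 -m handwheel '[{"gripper":1,"tx":0,"ty":0.001,"tz":0,"rx":0,"ry":0,"rz":0},{"gripper":1,"tx":0,"ty":0,"tz":0,"rx":0,"ry":0,"rz":0}]';python3 -m handwheel '[{"gripper":1,"tx":0,"ty":0.001,"tz":0,"rx":0,"ry":0,"rz":0},{"gripper":1,"tx":0,"ty":0,"tz":0,"rx":0,"ry":0,"rz":0}]'; python3 -m handwheel '[{"gripper":1,"tx":0,"ty":0.001,"tz":0,"rx":0,"ry":0,"rz":0},{"gripper":1,"tx":0,"ty":0,"tz":0,"rx":0,"ry":0,"rz":0}]'
python3 - <<'E'
from fit import *
q=grab("wrist"); save(q,"w9.png",(240,160,440,340),4)
E
```

```text
t: 12.3
ee_pos: [448.3, 58.9, 205.3]
orientation: [-2.181, -2.259, 0.002]
ft_force: [-4.6, 0.7, 2.7]
width: 0.5
t: 12.55
ee_pos: [449.5, 58.9, 205.4]
orientation: [-2.182, -2.259, 0.001]
ft_force: [-4.3, -0.9, 1.7]
width: 0.5
t: 12.8
ee_pos: [451.2, 59.0, 205.5]
orientation: [2.182, 2.259, 0.001]
ft_force: [-2.7, -0.8, 0.1]
width: 0.4
```

View pics/w9.png

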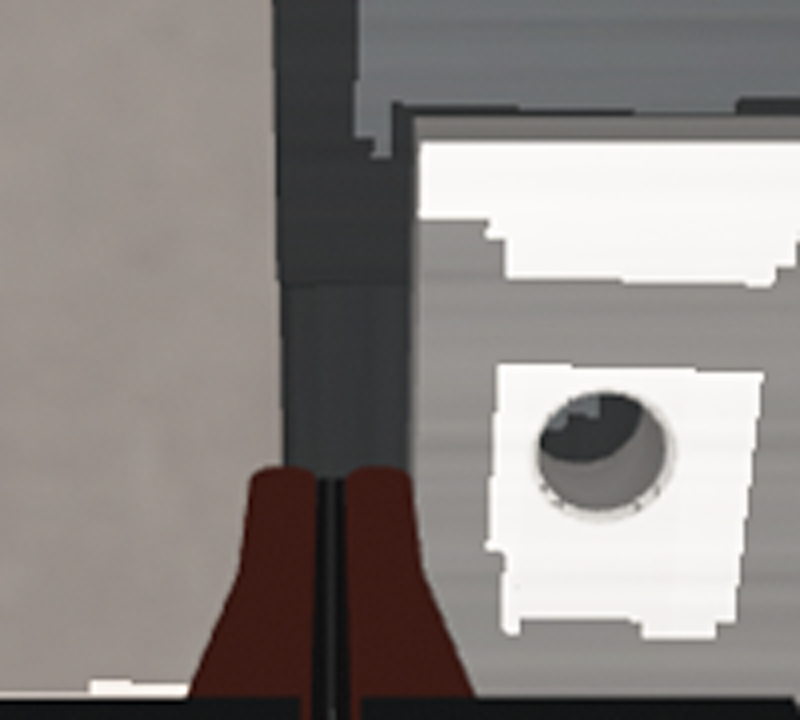

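```bash
python3 -m handwheel '[{"gripper":1,"tx":0,"ty":-0.008,"tz":0,"rx":0,"ry":0,"rz":0},{"gripper":0,"tx":0,"ty":0,"tz":-0.045,"rx":0,"ry":0,"rz":0},{"gripper":0,"tx":0.008,"ty":0.02,"tz":-0.045,"rx":0,"ry":0,"rz":0},{"gripper":0,"tx":0.008,"ty":0.03,"tz":-0.045,"rx":0,"ry":0,"rz":0},{"gripper":0,"tx":0.008,"ty":0.03,"tz":0,"rx":0,"ry":0,"rz":0},{"gripper":0,"tx":0,"ty":0,"tz":0,"rx":0,"ry":0,"rz":0},{"gripper":0,"tx":0,"ty":0,"tz":0,"rx":0,"ry":0,"rz":0},{"gripper":0,"tx":0,"ty":0,"tz":0,"rx":0,"ry":0,"rz":0}]'
python3 - <<'E'
from h import *
import pickle
p=grab("wrist"); save(p,"w10.png"); print(p["obs"]["ee_pos"],p["obs"]["orientation"],p["obs"]["width"])
pickle.dump(p,open("w10.pkl","wb"))
im=cv2.imread("pics/w10.png")
g=cv2.convertScaleAbs(cv2.resize(im[180:360,210:435],None,fx=3.4,fy=3.4,interpolation=cv2.INTER_CUBIC),alpha=1.3)
cv2.imwrite("pics/w10b.png",g)
g=cv2.resize(im[50:220,205:440],None,fx=3.4,fy=3.4,interpolation=cv2.INTER_CUBIC)
cv2.imwrite("pics/w10a.png",g)
E
```

```text
t: 13.85
ee_pos: [520.9, 85.2, 339.7]
orientation: [-2.182, -2.259, 0.003]
ft_force: [0.4, -0.9, -1.1]
width: 66.9
[520.86149264  85.21310561 339.68228704] [-2.18164123 -2.25870881  0.00268884] 66.875931456207
```

View pics/w10b.png

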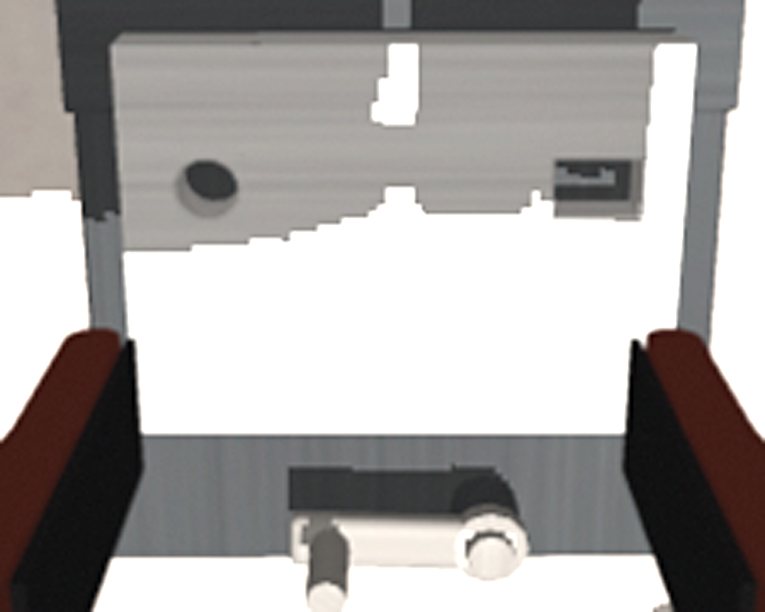

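View pics/w10a.png

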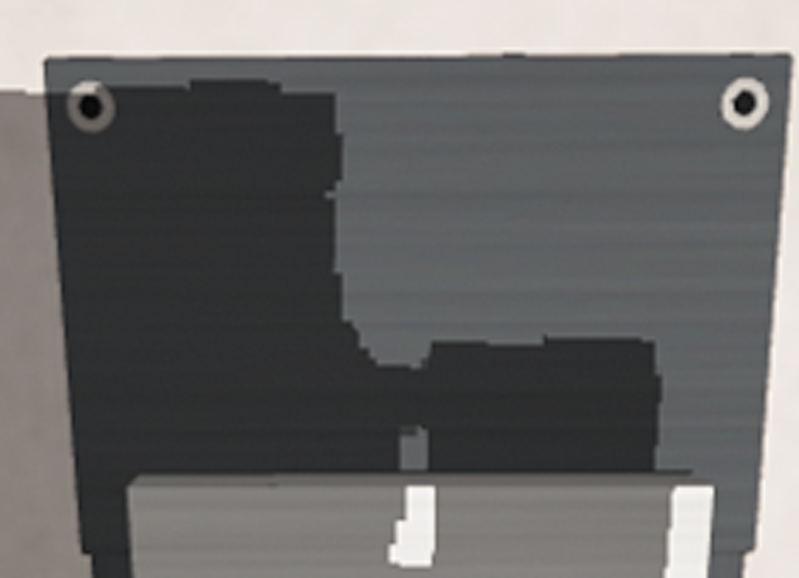

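```bash
python3 - <<'E'
from fit import *
import pickle
p=pickle.load(open("w10.pkl","rb"))
b=lambda x,y:(210+x/3.4,180+y/3.4); a=lambda x,y:(205+x/3.4,50+y/3.4)
B,r=fit(p,[((-80,160),20,a(45,59)),((80,160),20,a(791,55)),((-80,51),20,a(80,549)),((80,51),20,a(754,549))])
print("base",B.round(4)); print(r.tolist())
Q,r=fit(p,[((-65,48),34,b(112,43)),((65,48),34,b(697,43)),((-65,-48),34,b(130,436)),((65,-48),34,b(676,436))])
print("plate",Q.round(4),r.tolist()); print("rel",rel(B,Q).round(4)); print(rel(B,np.append(p["obs"]["ee_pos"][:2],0)))
print(rel(np.array([523.64,39.61,.0365]),np.append(p["obs"]["ee_pos"][:2],0)))
E
```

```text
base [5.253752e+02 4.211920e+01 3.670000e-02]
[[-0.5, 0.9], [0.5, 0.6], [-0.1, -0.9], [0.1, -0.6]]
plate [5.25375e+02 6.32720e+01 3.53000e-02] [[0.2, -0.5], [-0.1, -0.5], [1.7, 0.6], [-1.7, 0.4]]
rel [ 7.76200e-01  2.11385e+01 -1.40000e-03]
[-2.92884718e+00  4.32305621e+01 -3.67144478e-02]
[-1.11251294e+00  4.56741246e+01 -3.65000000e-02]
```

```bash
python3 -m handwheel '[{"gripper":0,"tx":0.027,"ty":0,"tz":0,"rx":0,"ry":0,"rz":0},{"gripper":0,"tx":0.026,"ty":0.001,"tz":0.02,"rx":0,"ry":0,"rz":0},{"gripper":0,"tx":0,"ty":0,"tz":0.04,"rx":0,"ry":0,"rz":0},{"gripper":0,"tx":0,"ty":0,"tz":0.04,"rx":0,"ry":0,"rz":0},{"gripper":0,"tx":0,"ty":0,"tz":0.028,"rx":0,"ry":0,"rz":0},{"gripper":0,"tx":0,"ty":0,"tz":0.006,"rx":0,"ry":0,"rz":0},{"gripper":0,"tx":0,"ty":0,"tz":0,"rx":0,"ry":0,"rz":0},{"gripper":0,"tx":0,"ty":0,"tz":0,"rx":0,"ry":0,"rz":0}]'
```

```text
t: 14.9
ee_pos: [521.7, 138.6, 207.6]
orientation: [2.182, 2.259, 0.003]
ft_force: [1.2, -0.2, 0.5]
width: 87.8
```

```bash
python3 -m handwheel '[{"gripper":0,"tx":-0.004,"ty":0,"tz":0.0022,"rx":0,"ry":0,"rz":0},{"gripper":0,"tx":-0.004,"ty":0,"tz":0,"rx":0,"ry":0,"rz":0},{"gripper":0,"tx":-0.004,"ty":0,"tz":0,"rx":0,"ry":0,"rz":0},{"gripper":0,"tx":-0.004,"ty":0,"tz":0,"rx":0,"ry":0,"rz":0}]';python3 -m handwheel '[{"gripper":0,"tx":-0.004,"ty":0,"tz":0,"rx":0,"ry":0,"rz":0},{"gripper":0,"tx":-0.004,"ty":0,"tz":0,"rx":0,"ry":0,"rz":0},{"gripper":0,"tx":-0.002,"ty":0,"tz":0,"rx":0,"ry":0,"rz":0}]';python3 -m handwheel '[{"gripper":0,"tx":-0.002,"ty":0,"tz":0,"rx":0,"ry":0,"rz":0},{"gripper":0,"tx":-0.001,"ty":0,"tz":0,"rx":0,"ry":0,"rz":0}]'
```

```text
t: 15.4
ee_pos: [521.8, 122.3, 204.4]
orientation: [-2.183, -2.259, -0.001]
ft_force: [-0.1, 3.5, 0.4]
width: 87.7
t: 15.78
ee_pos: [522.2, 112.4, 204.3]
orientation: [-2.183, -2.26, -0.0]
ft_force: [-0.2, 2.5, 1.0]
width: 87.9
t: 16.02
ee_pos: [522.2, 109.5, 204.3]
orientation: [-2.182, -2.26, -0.0]
ft_force: [-0.7, 3.5, 0.5]
width: 87.8
```

```bash
python3 - <<'E'
from h import *
p=grab("wrist"); save(p,"w11.png"); 
q=grab("top"); save(q,"top11.png",(200,190,360,310),5)
q=grab("scene"); save(q,"s11.png",(240,200,400,320),5)
E
```

```text
(no output)
```

View pics/w11.png

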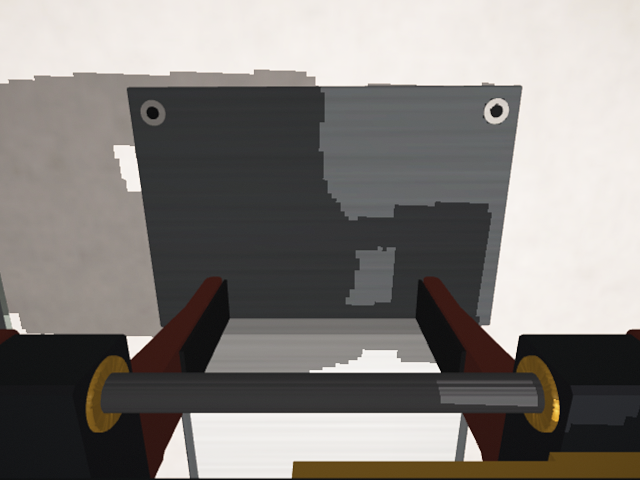

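View pics/top11.png

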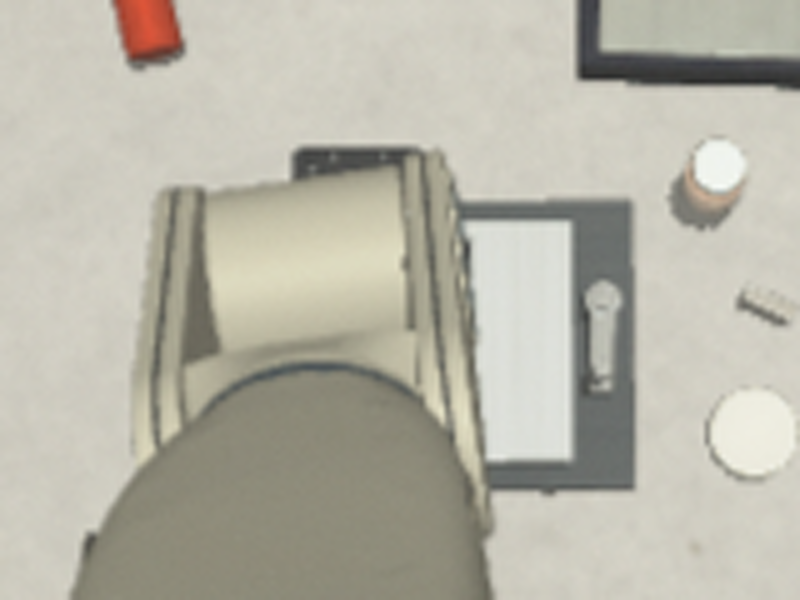

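```bash
python3 -m handwheel '[{"gripper":0,"tx":-0.001,"ty":0,"tz":0,"rx":0,"ry":0,"rz":0},{"gripper":0,"tx":-0.001,"ty":0,"tz":0,"rx":0,"ry":0,"rz":0},{"gripper":0,"tx":0,"ty":0,"tz":0,"rx":0,"ry":0,"rz":0}]';python3 -m handwheel '[{"gripper":0,"tx":-0.001,"ty":0,"tz":0,"rx":0,"ry":0,"rz":0},{"gripper":0,"tx":0,"ty":0,"tz":0,"rx":0,"ry":0,"rz":0}]';python3 -m handwheel '[{"gripper":0,"tx":-0.001,"ty":0,"tz":0,"rx":0,"ry":0,"rz":0},{"gripper":0,"tx":0,"ty":0,"tz":0,"rx":0,"ry":0,"rz":0}]'
python3 - <<'E'
from h import *
p=grab("wrist"); save(p,"w12.png",(120,240,520,480),2); 
E
```

```text
t: 16.55
ee_pos: [522.3, 107.4, 204.3]
orientation: [2.182, 2.26, -0.0]
ft_force: [-0.3, 2.4, 0.2]
width: 87.8
t: 16.8
ee_pos: [522.1, 106.2, 204.1]
orientation: [-2.182, -2.26, 0.001]
ft_force: [0.7, -0.4, 0.2]
width: 87.2
t: 17.05
ee_pos: [522.3, 105.4, 204.2]
orientation: [-2.182, -2.26, 0.0]
ft_force: [1.1, -0.6, -0.1]
width: 87.8
```

View pics/w12.png

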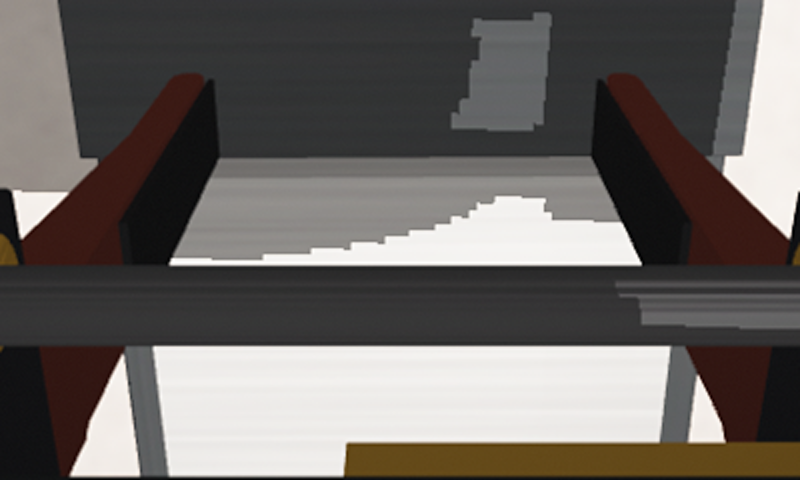

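View pics/s11.png

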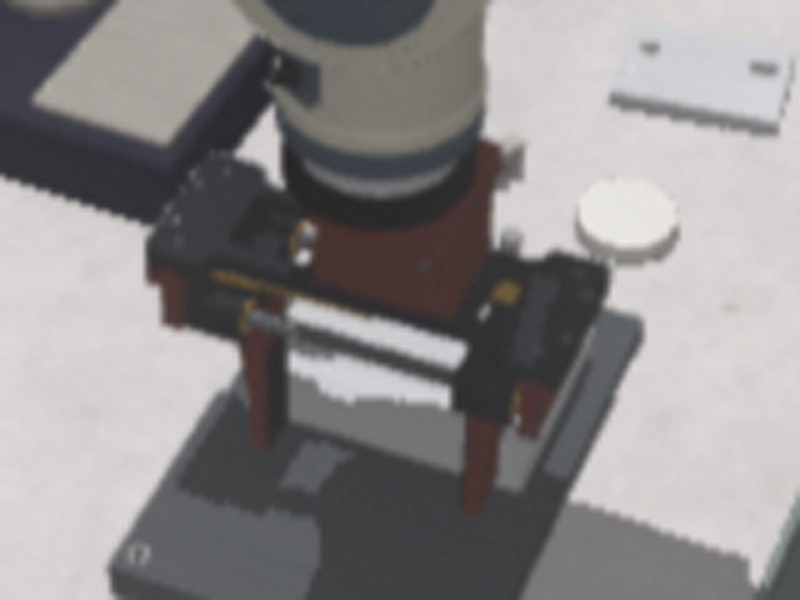

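```bash
python3 - <<'E'
from h import *
p=grab("wrist"); C=cloud(p)
for uv in [(322,300),(322,330),(280,340),(360,340),(322,355),(230,430),(320,430),(430,430),(320,455)]: print(uv,C[uv[1],uv[0]].round(1))
q=grab("top"); save(q,"top12.png",(200,190,360,310),5); D=cloud(q)
for uv in [(300,245),(310,245),(300,270),(310,270),(290,210),(322,284)]: print(uv,D[uv[1],uv[0]].round(1))
E
```

```text
(322, 300) [521.7 102.8  20.5]
(322, 330) [522.1  90.6  27.1]
(280, 340) [502.6  85.1  27.9]
(360, 340) [540.2  85.8  26.9]
(322, 355) [522.5  76.9  26.7]
(230, 430) [477.1  31.5  27.2]
(320, 430) [523.   32.4  26.5]
(430, 430) [578.9  35.6  27.7]
(320, 455) [523.6  16.7  27. ]
(300, 245) [560.1  40.9  29.5]
(310, 245) [561.   13.6  29.3]
(300, 270) [492.1  38.6  26. ]
(310, 270) [492.9  11.4  26.3]
(290, 210) [661.2  73.1   4.8]
(322, 284) [456.3 -22.5  18. ]
```

View pics/top12.png

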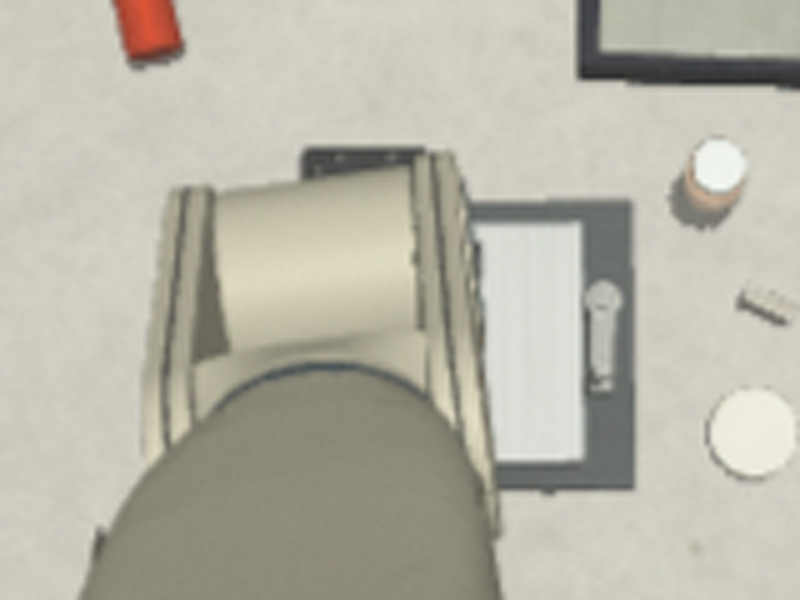

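```bash
python3 -m handwheel '[{"gripper":0,"tx":0.012,"ty":0,"tz":0,"rx":0,"ry":0,"rz":0},{"gripper":0,"tx":0,"ty":0,"tz":-0.045,"rx":0,"ry":0,"rz":0},{"gripper":0.9,"tx":-0.018,"ty":0,"tz":-0.045,"rx":0,"ry":0,"rz":0},{"gripper":1,"tx":-0.018,"ty":0,"tz":-0.045,"rx":0,"ry":0,"rz":0},{"gripper":1,"tx":0,"ty":0,"tz":0,"rx":0,"ry":0,"rz":0},{"gripper":1,"tx":0,"ty":0,"tz":0,"rx":0,"ry":0,"rz":0}]'
python3 - <<'E'
from h import *
import pickle
p=grab("wrist"); save(p,"w13.png"); print(p["obs"]["ee_pos"],p["obs"]["orientation"],p["obs"]["width"])
pickle.dump(p,open("w13.pkl","wb"))
im=cv2.imread("pics/w13.png")
g=cv2.convertScaleAbs(cv2.resize(im[180:360,210:435],None,fx=3.4,fy=3.4,interpolation=cv2.INTER_CUBIC),alpha=1.3)
cv2.imwrite("pics/w13b.png",g)
E
```

```text
t: 17.95
ee_pos: [522.8, 82.0, 338.9]
orientation: [-2.182, -2.26, 0.0]
ft_force: [0.3, -0.5, -0.7]
width: 51.3
[522.82492362  82.00135434 338.90232221] [-2.18208558e+00 -2.25966549e+00  3.10227524e-04] 51.28384757656879
```

View pics/w13.png

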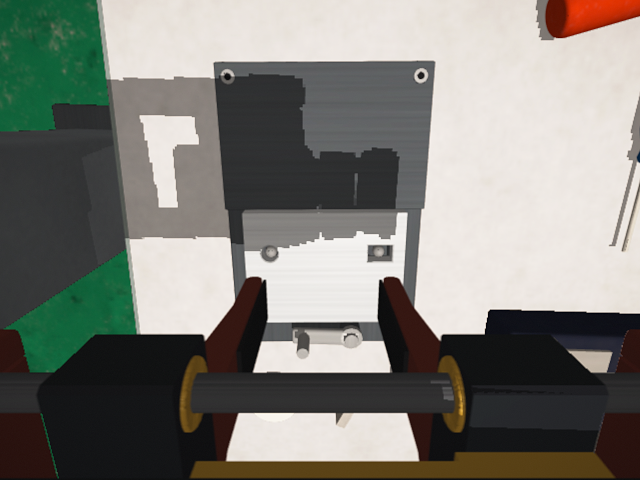

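View pics/w13b.png

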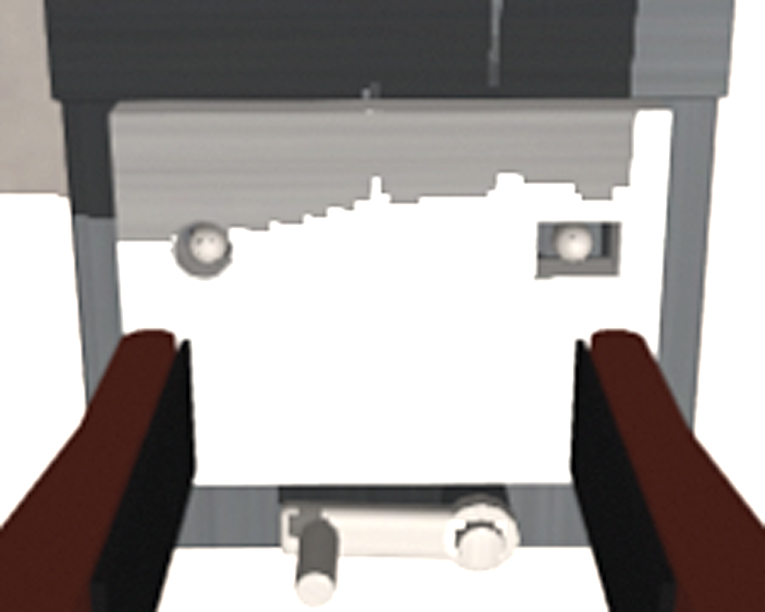

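```bash
python3 - <<'E'
from fit import *
import pickle
p=pickle.load(open("w13.pkl","rb"))
b=lambda x,y:(210+x/3.4,180+y/3.4)
for B in [np.array([523.64,39.61,.0365]),np.array([525.4,42.1,.0367])]:
  for n,uv,z in [("pivotarm",b(480,528),34),("pivottop",b(482,547),40),("postbase",b(316,525),36),("posttop",b(316,587),58)]:
    w=at_z(p,*uv,z); print(n,w.round(1),rel(B,np.array([w[0],w[1],0]))[:2].round(1))
E
```

```text
pivotarm [549.8 -12.6  34. ] [ 24.3 -53.1]
pivottop [550.  -14.2  40. ] [ 24.3 -54.8]
postbase [509. -12.  36.] [-16.5 -51. ]
posttop [510.1 -14.9  58. ] [-15.5 -54. ]
pivotarm [549.8 -12.6  34. ] [ 22.4 -55.6]
pivottop [550.  -14.2  40. ] [ 22.5 -57.2]
postbase [509. -12.  36.] [-18.4 -53.4]
posttop [510.1 -14.9  58. ] [-17.3 -56.4]
```

```bash
python3 -m handwheel '[{"gripper":1,"tx":-0.042,"ty":-0.006,"tz":0,"rx":0,"ry":0,"rz":0},{"gripper":1,"tx":-0.042,"ty":-0.006,"tz":0,"rx":0,"ry":0,"rz":0},{"gripper":1,"tx":-0.041,"ty":-0.006,"tz":0,"rx":0,"ry":0,"rz":0},{"gripper":1,"tx":0,"ty":0,"tz":0.03,"rx":0,"ry":0,"rz":0},{"gripper":1,"tx":0,"ty":0,"tz":0.02,"rx":0,"ry":0,"rz":0},{"gripper":1,"tx":0,"ty":0,"tz":0,"rx":0,"ry":0,"rz":0},{"gripper":1,"tx":0,"ty":0,"tz":0,"rx":0,"ry":0,"rz":0}]'
python3 - <<'E'
from fit import *
BM=np.array([524.6,41,.0366])
p=grab("wrist"); save(p,"w14.png"); print(p["obs"]["ee_pos"],p["obs"]["width"],rel(BM,np.append(p["obs"]["ee_pos"][:2],0)).round(1),p["obs"]["qpos"].round(2))
q=grab("top"); save(q,"top14.png",(230,190,390,310),5)
E
```

```text
t: 18.88
ee_pos: [509.7, -43.6, 289.0]
orientation: [-2.181, -2.26, 0.001]
ft_force: [-1.0, -0.4, -0.3]
width: 0.5
[509.65274453 -43.60159    288.98144722] 0.5486445468674301 [-18. -84.  -0.] [-0.11  0.43  1.96  0.    0.75 -0.14]
```

View pics/w14.png

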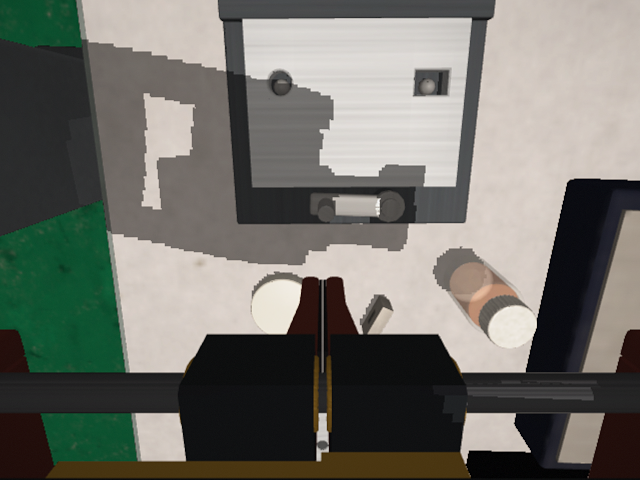

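View pics/top14.png

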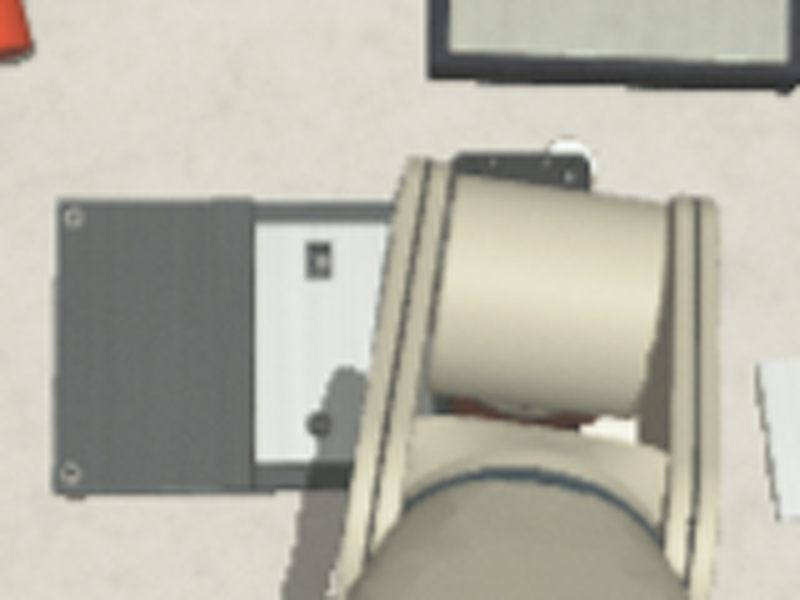

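```bash
python3 -m handwheel '[{"gripper":1,"tx":0,"ty":0,"tz":0.03,"rx":0,"ry":0,"rz":0},{"gripper":1,"tx":0,"ty":0,"tz":0.03,"rx":0,"ry":0,"rz":0},{"gripper":1,"tx":0,"ty":0,"tz":0.005,"rx":0,"ry":0,"rz":0},{"gripper":1,"tx":0,"ty":0,"tz":0,"rx":0,"ry":0,"rz":0}]'
python3 -m handwheel '[{"gripper":1,"tx":0.003,"ty":0,"tz":0,"rx":0,"ry":0,"rz":0},{"gripper":1,"tx":0.003,"ty":0,"tz":0,"rx":0,"ry":0,"rz":0},{"gripper":1,"tx":0,"ty":0,"tz":0,"rx":0,"ry":0,"rz":0}]'
python3 - <<'E'
from fit import *
p=grab("wrist"); save(p,"w15.png"); print(p["obs"]["ee_pos"])
E
```

```text
t: 19.48
ee_pos: [509.9, -43.9, 224.9]
orientation: [2.182, 2.26, 0.0]
ft_force: [-1.0, 0.2, -0.8]
width: 0.1
t: 19.85
ee_pos: [509.5, -37.7, 224.8]
orientation: [2.181, 2.26, 0.001]
ft_force: [-0.4, -0.0, -0.2]
width: 0.4
[509.49459229 -37.71328673 224.8182684 ]
```

View pics/w15.png

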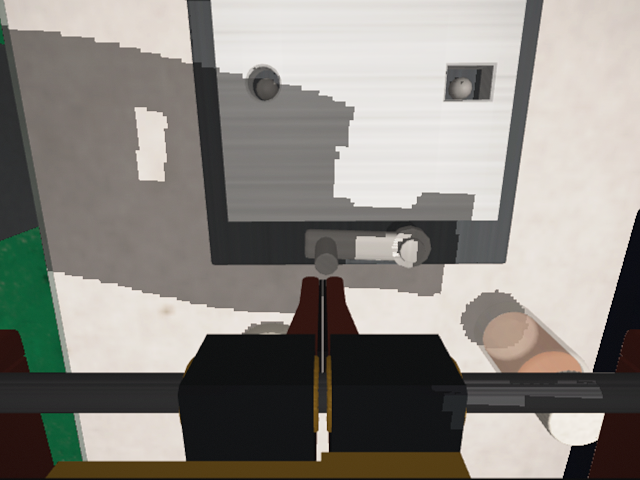

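```bash
python3 -m handwheel '[{"gripper":1,"tx":0.0035,"ty":0,"tz":0,"rx":0,"ry":0,"rz":0},{"gripper":1,"tx":0.0035,"ty":0.0005,"tz":0,"rx":0,"ry":0,"rz":0},{"gripper":1,"tx":0.0035,"ty":0.0005,"tz":0,"rx":0,"ry":0,"rz":0},{"gripper":1,"tx":0.0035,"ty":0.001,"tz":0,"rx":0,"ry":0,"rz":0}]'
python3 -m handwheel '[{"gripper":1,"tx":0.0035,"ty":0.001,"tz":0,"rx":0,"ry":0,"rz":0},{"gripper":1,"tx":0.0035,"ty":0.002,"tz":0,"rx":0,"ry":0,"rz":0},{"gripper":1,"tx":0.0035,"ty":0.002,"tz":0,"rx":0,"ry":0,"rz":0}]'
python3 - <<'E'
from fit import *
p=grab("wrist"); save(p,"w16.png"); print(p["obs"]["ee_pos"])
E
```

```text
t: 20.4
ee_pos: [510.7, -23.7, 224.2]
orientation: [-2.182, -2.26, 0.001]
ft_force: [-1.0, -1.5, -0.0]
width: 0.7
t: 20.78
ee_pos: [515.4, -13.0, 224.2]
orientation: [-2.182, -2.259, 0.001]
ft_force: [-2.1, -0.9, -0.1]
width: 0.4
[515.43279041 -13.01943724 224.18746266]
```

View pics/w16.png

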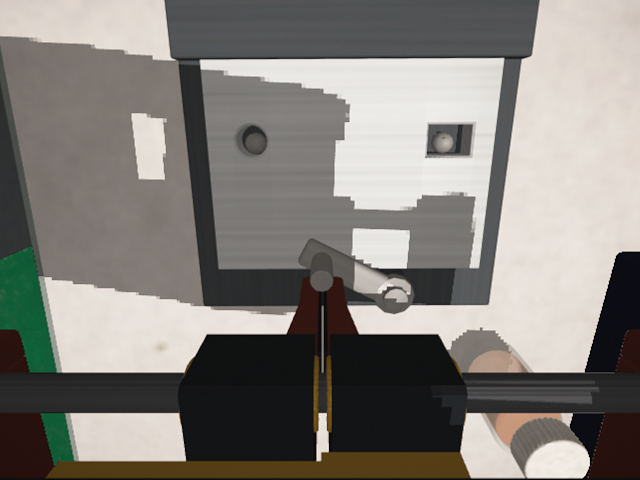

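```bash
python3 -m handwheel '[{"gripper":1,"tx":0.003,"ty":0.002,"tz":0,"rx":0,"ry":0,"rz":0},{"gripper":1,"tx":0.003,"ty":0.0025,"tz":0,"rx":0,"ry":0,"rz":0},{"gripper":1,"tx":0.003,"ty":0.003,"tz":0,"rx":0,"ry":0,"rz":0},{"gripper":1,"tx":0.0025,"ty":0.003,"tz":0,"rx":0,"ry":0,"rz":0},{"gripper":1,"tx":0,"ty":0,"tz":0,"rx":0,"ry":0,"rz":0}]'
python3 - <<'E'
from fit import *
p=grab("wrist"); save(p,"w17.png"); print(p["obs"]["ee_pos"])
E
```

```text
t: 21.45
ee_pos: [526.1, -1.2, 224.4]
orientation: [2.182, 2.26, 0.001]
ft_force: [0.0, 0.4, -0.1]
width: 0.4
[526.07184964  -1.15207024 224.37127667]
```

View pics/w17.png

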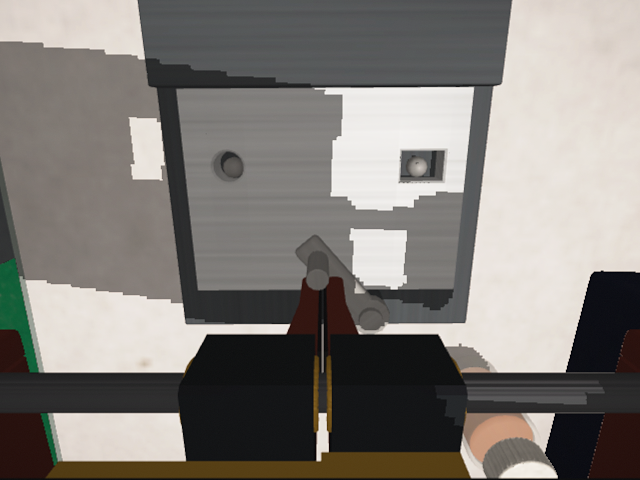

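```bash
python3 -m handwheel '[{"gripper":1,"tx":-0.008,"ty":0,"tz":0,"rx":0,"ry":0,"rz":0},{"gripper":1,"tx":0,"ty":-0.012,"tz":0,"rx":0,"ry":0,"rz":0},{"gripper":1,"tx":0,"ty":-0.012,"tz":0,"rx":0,"ry":0,"rz":0},{"gripper":1,"tx":0.006,"ty":0,"tz":0,"rx":0,"ry":0,"rz":0},{"gripper":1,"tx":0.008,"ty":0,"tz":0,"rx":0,"ry":0,"rz":0},{"gripper":1,"tx":0.008,"ty":0,"tz":0,"rx":0,"ry":0,"rz":0},{"gripper":1,"tx":0.002,"ty":0,"tz":0,"rx":0,"ry":0,"rz":0},{"gripper":1,"tx":0,"ty":0,"tz":0,"rx":0,"ry":0,"rz":0}]'
python3 - <<'E'
from fit import *
p=grab("wrist"); save(p,"w18.png"); print(p["obs"]["ee_pos"],rel(np.array([524.6,41,.0366]),np.append(p["obs"]["ee_pos"][:2],0)).round(1))
E
```

```text
t: 22.5
ee_pos: [501.2, 14.1, 224.3]
orientation: [2.181, 2.261, 0.0]
ft_force: [-0.3, -0.5, -0.3]
width: 0.6
[501.15069297  14.09411755 224.26084543] [-24.4 -26.   -0. ]
```

View pics/w18.png

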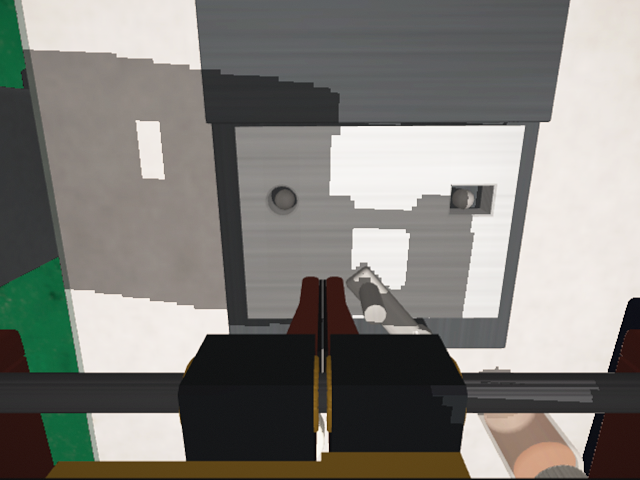

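```bash
python3 -m handwheel '[{"gripper":1,"tx":0,"ty":0.004,"tz":0,"rx":0,"ry":0,"rz":0},{"gripper":1,"tx":0.001,"ty":0.004,"tz":0,"rx":0,"ry":0,"rz":0},{"gripper":1,"tx":0.001,"ty":0.004,"tz":0,"rx":0,"ry":0,"rz":0},{"gripper":1,"tx":0.001,"ty":0.004,"tz":0,"rx":0,"ry":0,"rz":0},{"gripper":1,"tx":0.001,"ty":0.004,"tz":0,"rx":0,"ry":0,"rz":0},{"gripper":1,"tx":0.001,"ty":0.004,"tz":0,"rx":0,"ry":0,"rz":0}]'
python3 -m handwheel '[{"gripper":1,"tx":0,"ty":0.003,"tz":0,"rx":0,"ry":0,"rz":0},{"gripper":1,"tx":0,"ty":0.002,"tz":0,"rx":0,"ry":0,"rz":0}]'
python3 -m handwheel '[{"gripper":1,"tx":0,"ty":0.002,"tz":0,"rx":0,"ry":0,"rz":0},{"gripper":1,"tx":0,"ty":0.001,"tz":0,"rx":0,"ry":0,"rz":0}]'
python3 - <<'E'
from fit import *
p=grab("wrist"); save(p,"w19.png"); print(p["obs"]["ee_pos"],rel(np.array([524.6,41,.0366]),np.append(p["obs"]["ee_pos"][:2],0)).round(1))
E
```

```text
t: 23.3
ee_pos: [525.2, 19.7, 224.2]
orientation: [2.182, 2.26, 0.0]
ft_force: [-2.4, 1.1, -0.1]
width: 0.6
t: 23.55
ee_pos: [530.3, 19.7, 224.4]
orientation: [2.182, 2.259, 0.001]
ft_force: [0.0, 1.4, -0.5]
width: 0.7
t: 23.8
ee_pos: [533.1, 19.8, 224.4]
orientation: [2.182, 2.259, 0.0]
ft_force: [-1.0, 0.6, -0.4]
width: 0.6
[533.07164763  19.78739412 224.36742006] [  7.7 -21.5  -0. ]
```

View pics/w19.png

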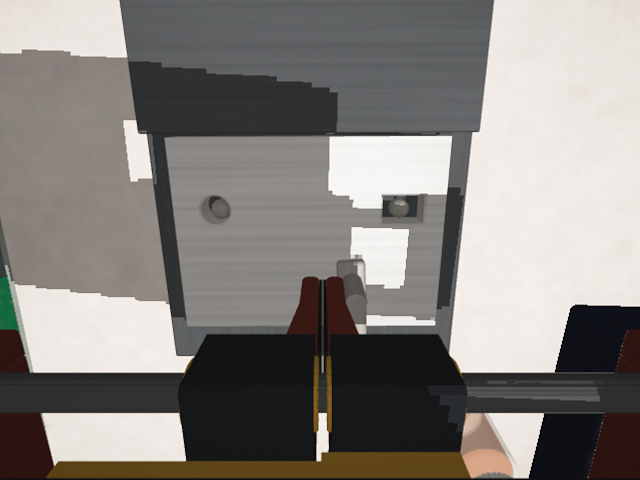

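Nearly round; keep nudging in 1 mm steps until the stop resists.

```bash
python3 -m handwheel '[{"gripper":1,"tx":0,"ty":0.0015,"tz":0,"rx":0,"ry":0,"rz":0},{"gripper":1,"tx":0,"ty":0,"tz":0,"rx":0,"ry":0,"rz":0}]'
python3 -m handwheel '[{"gripper":1,"tx":0,"ty":0.001,"tz":0,"rx":0,"ry":0,"rz":0},{"gripper":1,"tx":0,"ty":0,"tz":0,"rx":0,"ry":0,"rz":0}]'
python3 -m handwheel '[{"gripper":1,"tx":0,"ty":0.001,"tz":0,"rx":0,"ry":0,"rz":0},{"gripper":1,"tx":0,"ty":0,"tz":0,"rx":0,"ry":0,"rz":0}]'
python3 - <<'E'
from fit import *
p=grab("wrist"); save(p,"w20.png",(240,220,440,340),4)
E
```

```text
t: 24.1
ee_pos: [534.5, 19.9, 224.3]
orientation: [2.182, 2.26, 0.0]
ft_force: [-0.3, 0.2, 0.4]
width: 0.1
t: 24.35
ee_pos: [535.1, 19.9, 224.3]
orientation: [-2.182, -2.259, 0.001]
ft_force: [-3.9, 0.3, 1.8]
width: 0.4
t: 24.6
ee_pos: [535.6, 20.0, 224.2]
orientation: [-2.181, -2.259, 0.003]
ft_force: [-5.4, 0.6, 4.3]
width: 0.5
```

View pics/w20.png

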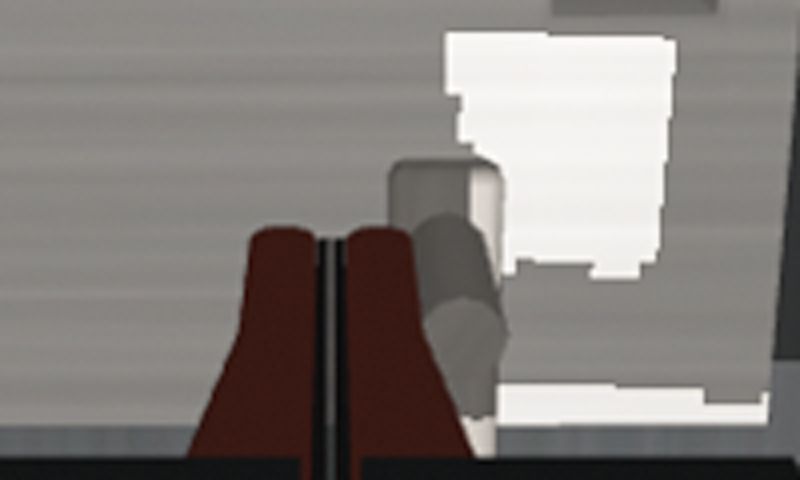

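```bash
python3 -m handwheel '[{"gripper":1,"tx":0,"ty":-0.006,"tz":0,"rx":0,"ry":0,"rz":0},{"gripper":1,"tx":0,"ty":-0.01,"tz":0,"rx":0,"ry":0,"rz":0},{"gripper":1,"tx":0,"ty":0,"tz":-0.04,"rx":0,"ry":0,"rz":0},{"gripper":1,"tx":0,"ty":0,"tz":-0.045,"rx":0,"ry":0,"rz":0},{"gripper":1,"tx":0,"ty":0.01,"tz":-0.045,"rx":0,"ry":0,"rz":0},{"gripper":1,"tx":-0.02,"ty":0.01,"tz":-0.02,"rx":0,"ry":0,"rz":0},{"gripper":1,"tx":0,"ty":0,"tz":0,"rx":0,"ry":0,"rz":0},{"gripper":1,"tx":0,"ty":0,"tz":0,"rx":0,"ry":0,"rz":0}]'
python3 - <<'E'
from fit import *
p=grab("wrist"); save(p,"w21.png"); save(p,"w21b.png",(215,90,435,290),3.6)
C=cloud(p); import pickle; pickle.dump(p,open("w21.pkl","wb")); print(p["obs"]["ee_pos"])
q=grab("top"); save(q,"top21.png",(200,190,400,340),4)
E
```

```text
t: 25.65
ee_pos: [540.1, 0.3, 373.1]
orientation: [-2.182, -2.258, 0.002]
ft_force: [-0.2, -0.1, 0.3]
width: 0.6
[5.40079448e+02 3.38138032e-01 3.73097233e+02]
```

View pics/w21.png

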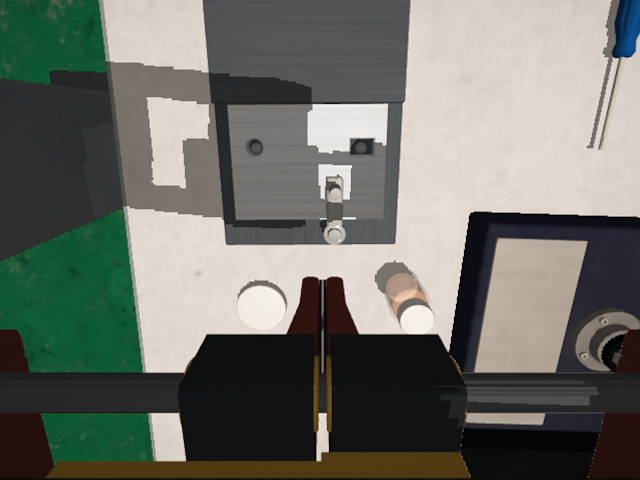

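View pics/w21b.png

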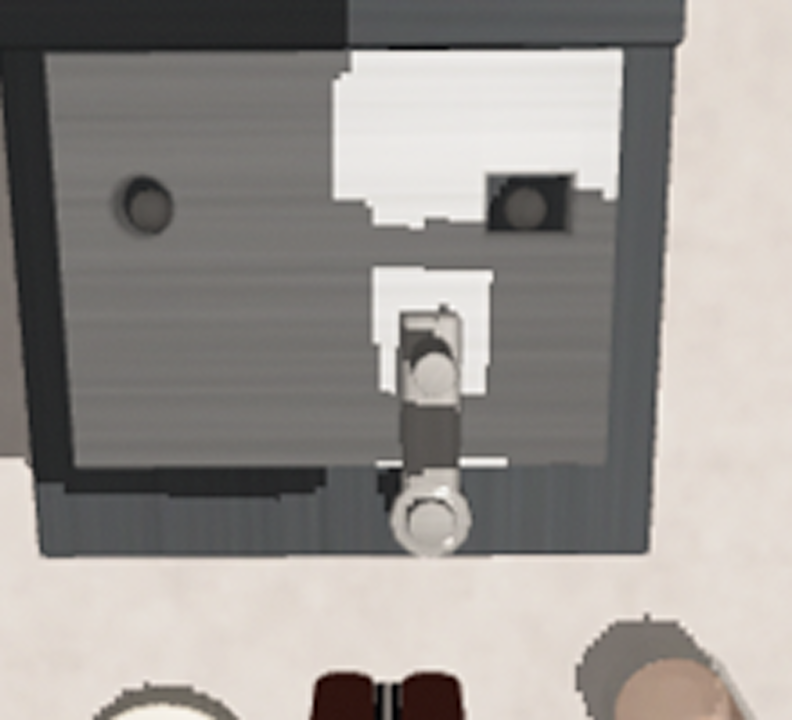

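View pics/top21.png

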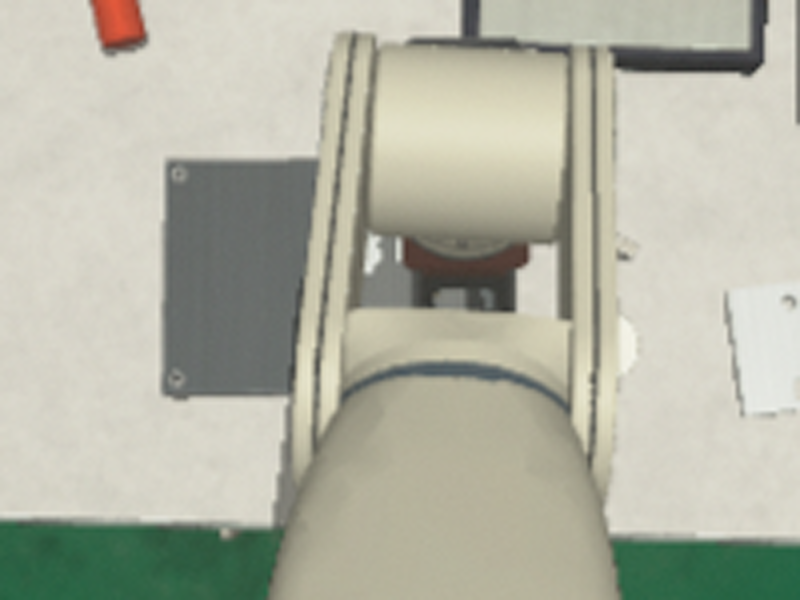

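```bash
python3 - <<'E'
from fit import *
import pickle
p=pickle.load(open("w21.pkl","rb")); C=cloud(p)
k=lambda x,y:(215+x/3.6,90+y/3.6)
pts=[(80,80),(250,100),(560,90),(100,430),(250,420),(560,430)]
P=np.array([C[int(k(*a)[1]),int(k(*a)[0])] for a in pts]); print(P[:,2].round(1))
print("step",C[int(k(500,20)[1]),int(k(500,20)[0])][2].round(1),"floor",C[int(k(600,510)[1]),int(k(600,510)[0])][2].round(1))
B,_=fit(p,[((-80,51),20,k(-2,46)),((80,51),20,k(683,42)),((-80,-75),12,k(44,556)),((80,-75),12,k(648,553))])
Q,r=fit(p,[((-65,48),26,k(45,54)),((65,48),26,k(623,50)),((-65,-48),26,k(75,467)),((65,-48),26,k(607,463))]); print(B,rel(B,Q),r.tolist())
pv=at_z(p,*k(430,520),40);po=at_z(p,*k(435,373),58)
v=rel(B,np.append(po[:2],0))-rel(B,np.append(pv[:2],0)); print("latch",np.arctan2(v[1],-v[0]),v)
print(ctrl.close_job())
E
```

```text
[ 27.   26.9  27.4  26.4  26.9 354.2]
step 21.1 floor 13.3
[5.26677146e+02 4.23979128e+01 3.72435066e-02] [-0.86785915  0.86521034  0.00383731] [[0.2, -0.1], [-0.2, 0.0], [0.4, 0.1], [-0.4, -0.1]]
latch 1.5799407350214203 [ 0.35408155 38.72002142  0.        ]
the job is handed in; nothing more can be done
None
```

The plate is seated over both pins with the latch round at its stop, and I handed the job in at about 26 s of the 72 s allowed. The interface gives no verdict, so the checks below are my own.

**What I did:**
1. I pushed the plate's trailing edge with the two open fingertips until it was about 21 mm short of seated.
2. I nudged it about 3 mm in the base's +x to correct its sideways offset, which closed that gap.
3. I pushed it on over the pins. The push force fell to about zero and it dropped.
4. With closed fingers I pushed the latch post in +y, then in +x, until the force rose to about 5 N at the stop. Then I let go and raised the arm clear.

**Last checks:**
- **Plate:** its pose relative to the base reads about -0.9 mm in x, +0.9 mm in y and 0.004 rad in yaw. Both pins showed in their holes.
- **Height:** the top reads 26.4–27.4 mm with the depth camera reading about 1 mm high, so it lies flat at about 26 mm. A sixth depth point read 354 mm. I took it as a bad reading, probably on the gripper, and left it out.
- **Latch:** the angle reads about 1.58 rad.
- **Bystanders:** I made no contact with any of them that I know of. The last pictures show the lid, bottle and screwdriver undisturbed. I did not measure their positions.

The camera-based estimates of the base's world position differed by up to 3 mm between shots. I therefore relied on relative measurements and contact forces.

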